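# Crank the cassette to deck height and load the witness disc

## Task

Unfold the red folding handle of the crank fully upright before turning the crank, then crank clockwise to raise the cassette until its empty yellow slot is level with the aluminium feed deck. Then slide the yellow witness disc by its black grip post from the deck fully home into that slot, resting flat, and let go, leaving the handle unfolded, the cassette at that height and the other things on the bench where they are.

Things in the scene. Friction and masses are not known exactly. Their poses are not given: they have to be found in the camera images.
- station: The loading station, fixed. Origin on the bench under the middle of the cassette's front; x is the feed direction (into the cassette), y left, z up. Base plate 12 mm thick, x -180 to 160, y -110 to 290. Blue crank gearbox (110 x 110 x 70 mm) left of the deck at y 230.
- deck_edge (a point): Middle of the feed deck's cassette-side edge, on its top, 100 mm above the bench, 4 mm in front of the cassette; axes as the station. The deck is a bare aluminium plate 206 mm long (towards the station's -x) and 200 mm wide.
- beam_mid (a point): Middle of the underside of the blue beam straight above the cassette's front face, 205 mm above the bench; 20 mm thick along x, 190 mm long along y, 15 mm high, on 20 mm square columns 85 mm to each side. To load the slot the gripper must lean back from it (fingers pointing forward and down). Axes as the station.
- crank_face (a point): Centre of the gearbox's sloping top face, where the crank shaft comes out; station (-40, 230, 105) mm, axes as the station. The shaft is square to the face and leans 25 degrees from vertical to the station's -x: its outward direction is (-0.423, 0, 0.906) in station axes.
- crank_tip (a point): Centre of the handle's fold hinge at the crank arm's end: 70 mm from the shaft axis, 64 mm out from the gearbox face. Its z is the outward shaft direction, x points along the arm from shaft to hinge, y is the fold hinge line. The steel arm is 22 mm wide, 10 mm thick, its middle 45 mm out from the face.
- handle_grip (a point): Point on the middle line of the red handle, 55 mm from the fold hinge. The handle is a 20 mm diameter round sleeve from 18 to 86 mm from the hinge and spins freely on its own length. x points from here to the hinge, y is the hinge line.
- crank (a joint): Crank angle, rad. Grows turning clockwise as seen looking down on the gearbox face; 0 = empty slot level with the deck, the arm then pointing up the slope (to the station's +x). Range -10 to 3; starts -8.2 to -3.8. One turn raises the cassette 28 mm (one slot pitch). Friction 0.14 N m; stays where it is left.
- handle (a joint): Fold angle of the handle, rad: 0 = folded flat back along the arm over the shaft, 1.57 = upright, parallel to the shaft (stop at 1.58). Starts 0 to 0.3. Friction hinge, 0.12 N m; stays where it is left.
- cassette (a joint): Height of the cassette, m: 0 = floor of the empty slot 2 mm below the deck top (level, right for loading), negative = lower. Geared to the crank. Moves within -0.045 to 0.014.
- slot_home (a point): Where the disc's middle must be when home in the empty slot: on the cassette's middle line, 53 mm behind its front, 3 mm above the slot floor; axes as the station; moves with the cassette. Three slots 28 mm apart: upper and lower hold black discs, the middle, with yellow ledges, is empty, 118 mm wide, 22 mm clear height, with sloping lead-ins and a back stop at home.
- disc_center (a point): Middle of the yellow witness disc (half-way up): 110 mm diameter, 6 mm thick, about 0.17 kg, lying on the feed deck. Its x points from the grip post at its tail towards the disc's leading edge; z up.
- post_mid (a point): Point on the black square grip post at the disc's tail, 75 mm behind the disc's middle and 30 mm above its underside; the post is 24 x 24 mm, its top 46 mm above the disc's underside; a 24 mm wide 6 mm thick tail joins it to the disc. Axes as the disc. At home the post stays outside, 22 mm before the cassette's front, its tail still over the deck.
- spray_can: green spray can, 64 mm diameter, 190 mm tall, standing left of the station; a bystander, origin at its underside
- bracket: black U-shaped sheet bracket, 160 x 50 x 50 mm; a bystander, origin at its underside
- tape_roll: brown tape roll lying flat, 110 mm diameter, 48 mm high; a bystander, origin at its underside
- mallet: hammer, 260 mm long, lying down; a bystander, origin at its underside
- pot: open white paint pot, 72 mm diameter, 65 mm tall, standing close in front of the crank gearbox; a bystander, origin at its underside
- spanner: open spanner, 170 mm long, lying in front of the station; a bystander, origin at its underside
- carton: cardboard carton 140 x 180 x 110 mm; a bystander, origin at its underside
- post_foot: black post foot, 110 mm square plate with a 34 mm stub, 76 mm tall; a bystander, origin at its underside
There are look-alikes about, which are no part of the job. There is more than one size of the part that bears disc_center; the job needs the largest.

How it is judged (in metres and radians):
On the way, in this order (a step that is already met when the one before it is completed fails the run):
1. the crank handle is unfolded upright (value of joint handle above 1.4 rad), for 0.1 s.
2. the crank has raised the empty slot level with the deck (value of joint cassette between -0.004 and 0.004 m and value of joint handle above 1.3 rad), for 0.2 s.
3. the disc is home in the empty slot (x of disc_center in the frame of slot_home between -0.007 and 0.007 m and y of disc_center in the frame of slot_home between -0.007 and 0.007 m and z of disc_center in the frame of slot_home between -0.004 and 0.005 m and angle between disc_center's own z axis and vertical below 0.09 rad), for 0.2 s.
At the end, for the whole second after the job is handed in: The disc lies flat (within 5 degrees) in the empty slot with its middle within 7 mm sideways and in depth, and 4 mm below to 5 mm above, of home; the cassette is within 4 mm of its level position; the handle is still unfolded (over 1.3 rad) (all of step 2 and all of step 3); the robot touches nothing.
It fails at once if the crank is turned (its end moved over 60 mm) while the handle is folded (distance of crank_tip from where it was at the start of the episode above 0.06 m and value of joint handle below 1.1 rad).
It fails at once if a bystander is moved more than 40 mm (distance of any of spray_can, bracket, tape_roll, mallet, pot, spanner, carton, post_foot from where it was at the start of the episode above 0.04 m).
It also fails if it takes over 72 s, if anything falls off the work surface, if the arm or the gripper's body presses on something with over 40 N, if the wrist force passes 120 N, or if a joint passes its speed limit or range.

## Robot

A 6-joint arm with a two-finger parallel gripper is mounted at the origin on the work surface. World frame = base frame: x ahead of the robot, y to its left, z up, the work surface at z = 0. Lengths are in mm, angles in rad, forces in N, time in s.
With the tool pointing down it reaches from about 350 to 875 mm from the base axis. Payload 4.2 kg.
Tool frame: the origin (TCP) lies midway between the tips of the shut fingers; the grasp point (between the pads) lies 19 mm behind it; z points along the fingers, y is the line along which they close (so a half turn about z gives the same grasp; the last joint's range is limited). The gripper opens to 85 mm and grips with 20 to 120 N. Pads are 22 mm wide; open, the fingers measure 114 mm over their backs; the gripper's body (76 mm by 85 mm) begins 54 mm behind the grasp point. The pads swing forward as they close: fully open they stand 13 mm farther back than shut.
Start: joints at [-0.987, 0.385, 0.008, 0, -1.194, -0.259], TCP at [199.465, -592.295, 231.312] pointing down, gripper open.
Joint ranges: [-3.14, 3.14], [-1.21, 2.06], [-1.07, 1.41], [-3.16, 2.05], [-2.99, -0.16], [-3.1, 3.1]. Speed limits (rad/s): [2.79, 2.79, 3.14, 3.14, 3.14, 3.14].

## Interface

Orientations are given as a unit quaternion [x, y, z, w].
In Python, from bench import arm gives the robot as it stands.
- The arm moves only by the tool send_rows, never from a script. Its argument "targets" is a list of rows, each an object of numbers: "gripper": the gripper command: -1 is fully open, 1 is shut, values between are in proportion; "x", "y", "z": the shift along the tool's x, y, z in cm; "ax", "ay", "az": the turn, a rotation vector about the tool's x, y, z in degrees. A call has 1 to 5 rows; each row shifts and turns the commanded pose from where the row before left it, along the tool's axes as they then stand; what a row does not reach is not made up. A row lasts 1/12 s, in which the tool goes at most 41.7 mm and 7.16 degrees, less where a joint would pass 70% of its speed; a pose out of reach is approached as far as the arm can. A call is refused whole if a number of a shift passes 4.17 or a number of a turn 7.16, either way. A call with a gripper value outside its range is refused whole. The fingers move at their own pace and stop on an object; the grip force is fixed at half the most. Time passes only in rows, so rows that do not move let the fingers close. It gives the time, the measured TCP pose, the force, the opening and the grip force at its end, in the units of the state.
- arm.read_state(): the state, without advancing time (a new reading comes with each control period).
- arm.get_image(name): name is "scene" or "top" or "wrist"; returns (picture, depth): 400x640x3 uint8, red, green, blue; 400x640 float32, mm along the optical axis (not along the pixel's ray), 0 where there is no reading.
- arm.camera_model(name): a dict with "fx", "fy", "cx", "cy" (pixels), "cam_to_world" (4x4, takes a point from camera to world coordinates). Camera axes: x right, y down, z forward; pixel columns grow to the right and rows downward; lengths in mm; the calibration is good to about 2 mm. A picture is of the moment at which its call begins: read the wrist's pose just before it. camera_model takes no time and is no camera call; for the wrist camera it gives the pose at the moment of the call.
- arm.job_done(): hands the job in; it is judged then, once.
Trained networks look in the newest picture that a camera, given by its name, has taken for a name from the list of things; names that differ only in an ending like _2 or _b are one class to them, and where a whole thing is asked for, a point or a joint stands for the part that bears it (a point fixed in the world has none). Each returns a list of dicts, best first, with "score" (0 to 1); they miss things now and then, are a little off and sometimes report something else, mostly with a low value. They report only what shows in the picture. A call takes as long as a camera call. They do not tell look-alikes from the thing itself.
- arm.boxes_of(camera, thing): "rect" ([left, top, width, height] in pixels, round what is visible of it).
The state is a dict: "clock": time; "joints": joint angles; "joint_vel": joint speeds; "joint_efforts": joint torques, N m; "position": TCP position; "ee_rot": TCP orientation; "contact_force": force on the tool from outside, world axes, zero at the start; "wrist_torque": the same for the moment, N m; "gripper_width": finger opening in mm; "grasp_force": force on a finger pad.
Only numpy, scipy, OpenCV 4.12 (cv2) and the standard library are available. Lean on these libraries where they do the work, as an engineer would, in place of code of your own. Each camera call takes 0.05 s, during which the arm holds its last target. There are 200 camera calls.

## Working session

There is one attempt and no reset: what is moved stays moved. The work goes in short steps, Python scripts to look and compute and a tool call to move; the robot and the scene stay as the last step left them, time stands still between calls to the robot, and variables do not carry over. Pictures are saved under pics/ and viewed, at most 11 in all, crops included, and the job is handed in when it is done.

Besides the shell and the picture viewer there is one more tool, called by a JSON object that holds its "fn" and its "kwargs". send_rows: Moves the arm, as the interface text tells. Its arguments: {"type":"object","properties":{"targets":{"type":"array"}},"required":["targets"]}

```bash
mkdir -p pics; ls
python3 - <<'E'
from bench import arm
import cv2,numpy as np
s=arm.read_state();print(s)
for n in("scene","top"):
    p,d=arm.get_image(n);cv2.imwrite(f"pics/{n}0.png",p[...,::-1]);np.savez(f"pics/{n}0.npz",p=p,d=d)
    m=arm.camera_model(n);print(n,m)
    for t in("disc_center","post_mid","handle_grip","crank_tip","station","pot","spanner","spray_can"):
        print(t,[(b["rect"],round(b["score"],2)) for b in arm.boxes_of(n,t)[:4]])
E
```

```text
pics
{'clock': 0.0, 'joints': array([-9.87443056e-01,  3.85617147e-01,  6.58250831e-03, -5.19661496e-04,
       -1.19400875e+00, -2.58604337e-01]), 'joint_vel': array([-1.72804516e-03, -7.07756817e-05,  3.43517564e-04, -4.58648606e-04,
       -1.14216499e-03,  3.24908943e-04]), 'joint_efforts': array([-5.51287321e-04, -3.92291307e+01,  1.88401741e+01,  4.18622464e+00,
       -4.60368698e-03,  1.71310450e-05]), 'position': array([ 199.24729873, -591.75151431,  230.16500474]), 'ee_rot': array([-1.61567175e-01,  9.86861048e-01,  1.12412478e-03, -2.38724876e-04]), 'contact_force': array([0.70036259, 0.13229429, 0.05627123]), 'wrist_torque': array([-0.0160781 ,  0.00316581,  0.01873383]), 'grasp_force': 0.0, 'gripper_width': 85.09381594408823}
scene {'fx': 364.64622774596415, 'fy': 364.64622774596415, 'cx': 318.58617663783724, 'cy': 200.18440571576193, 'cam_to_world': array([[ 6.62282516e-01,  4.65843478e-01, -5.86831938e-01,
         1.12745211e+03],
       [ 7.48938050e-01, -3.88845175e-01,  5.36554962e-01,
        -5.35057044e+02],
       [ 2.17638621e-02, -7.94851737e-01, -6.06413267e
[... 1096 characters left out ...]
         1.58097891e+03],
       [ 0.00000000e+00,  0.00000000e+00,  0.00000000e+00,
         1.00000000e+00]])}
disc_center [([376.3, 268.4, 28.6, 35.1], 0.95), ([349.9, 170.6, 38.8, 42.1], 0.75), ([236.3, 239.3, 33.1, 27.6], 0.75)]
post_mid [([231.7, 238.2, 38.0, 29.0], 0.78), ([376.2, 269.1, 27.1, 34.6], 0.61), ([337.6, 103.4, 50.4, 54.9], 0.61), ([347.5, 169.6, 38.1, 49.1], 0.56)]
handle_grip []
crank_tip [([281.4, 166.6, 33.1, 32.9], 0.67)]
station [([265.1, 91.0, 141.5, 140.4], 0.61), ([156.7, 183.2, 33.2, 32.2], 0.31)]
pot [([292.9, 230.2, 28.3, 25.6], 0.59)]
spanner [([331.8, 240.7, 55.3, 17.4], 0.65)]
spray_can [([418.0, 208.1, 86.2, 31.2], 0.61), ([154.9, 181.2, 36.5, 35.6], 0.59)]
```

Run:
```python
import cv2
a=cv2.imread("pics/top0.png")[70:320,140:520];cv2.imwrite("pics/top0c.png",cv2.resize(a,None,fx=2.1,fy=2.1,interpolation=cv2.INTER_CUBIC))
a=cv2.imread("pics/scene0.png")[110:310,180:440];cv2.imwrite("pics/scene0c.png",cv2.resize(a,None,fx=3,fy=3,interpolation=cv2.INTER_CUBIC))
```

```text
(no output)
```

View pics/top0c.png

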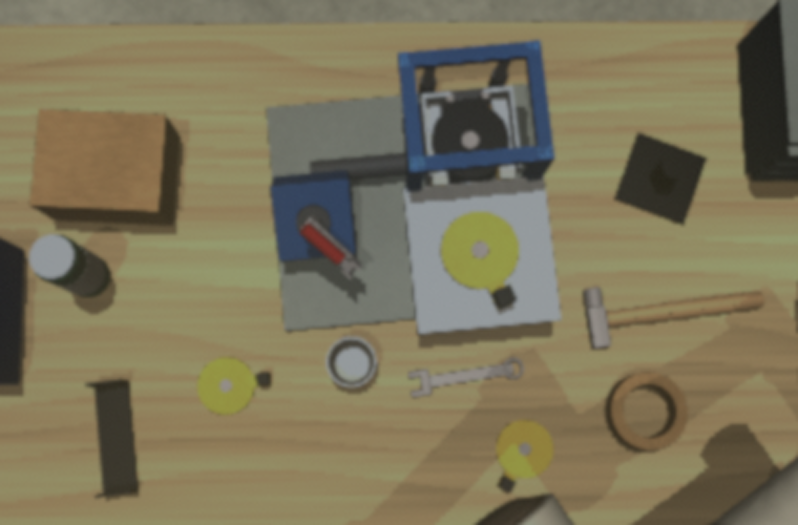

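View pics/scene0c.png

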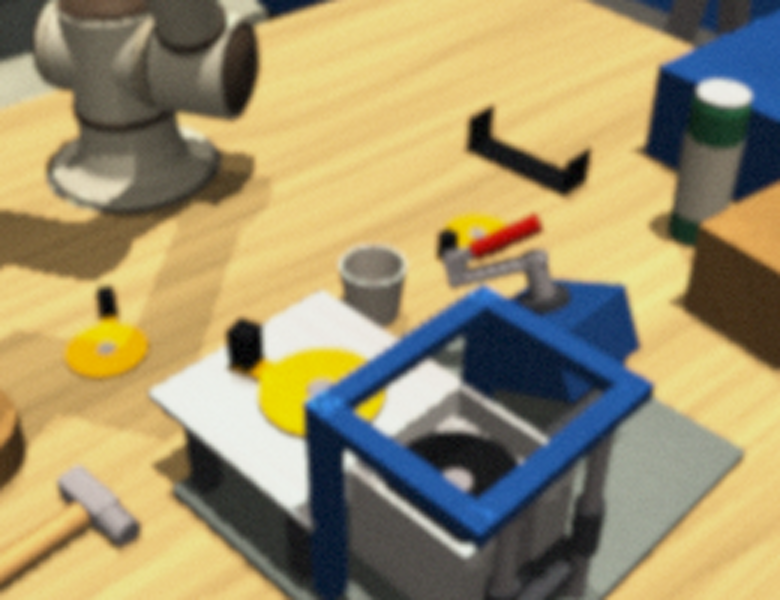

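The largest disc lies on the deck (top picture about (369,189)). The two smaller yellow ones, on the bench at about (248,254) and (390,284), are the look-alikes. The crank arm points back and to the right, towards the robot and deck, with the red handle folded but slightly raised. Next I'll measure the station, handle and disc.

```bash
cat > h.py <<'E'
import numpy as np,cv2
from scipy.spatial.transform import Rotation as R
def cloud(d,m):
    v,u=np.mgrid[:400,:640];c=np.stack([(u-m["cx"])/m["fx"]*d,(v-m["cy"])/m["fy"]*d,d],-1)
    T=m["cam_to_world"];return c@T[:3,:3].T+T[:3,3]
def masks(p):
    h=cv2.cvtColor(np.ascontiguousarray(p),cv2.COLOR_RGB2HSV).astype(int);H,S,V=h[...,0],h[...,1],h[...,2]
    return dict(red=((H<8)|(H>172))&(S>150)&(V>60),yel=(H>20)&(H<35)&(S>150)&(V>90),white=(S<50)&(V>110),blue=(H>105)&(H<125)&(S>110),black=(V<60))
E
python3 - <<'E'
from bench import arm
from h import *
for n in("top","scene"):
    z=np.load(f"pics/{n}0.npz");m=arm.camera_model(n);P=cloud(z["d"],m);M=masks(z["p"]);ok=z["d"]>0
    Z=P[...,2]
    dk=ok&(abs(Z-100)<8)&M["white"]&(P[...,0]>200)
    dk=dk.astype(np.uint8);k,l,st,_=cv2.connectedComponentsWithStats(dk);i=1+st[1:,4].argmax();q=P[l==i]
    print(n,"deck",len(q),q[:,2].mean(),cv2.minAreaRect(q[:,:2].astype(np.float32)))
    b=cv2.minAreaRect(q[:,:2].astype(np.float32));print(cv2.boxPoints(b))
    r=P[ok&M["red"]&(Z>90)];c=np.median(r,0);r=r[np.linalg.norm(r-c,axis=1)<70];c=r.mean(0);u=np.linalg.svd(r-c)[2][0];t=(r-c)@u
    print("red",len(r),c,u,np.percentile(t,[1,99]))
    k,l,st,ce=cv2.connectedComponentsWithStats((ok&M["yel"]).astype(np.uint8))
    for i in range(1,k):
        if st[i,4]>60:
            q=P[l==i];print("yel",st[i],q.mean(0),cv2.minEnclosingCircle(q[:,:2].astype(np.float32)),np.median(q[:,2]))
    bl=ok&M["blue"]&(Z>215)&(Z<230)
    q=P[bl&(P[...,0]>400)];print("frame",len(q),cv2.boxPoints(cv2.minAreaRect(q[:,:2].astype(np.float32))) if len(q)>5 else 0)
    pm=ok&M["black"]&(Z>140)&(Z<152)&(P[...,0]>250)&(abs(P[...,1]+70)<150);print("post",pm.sum(),np.median(P[pm],0) if pm.any() else 0)
E
```

```text
top deck 3043 99.3673962611223 ((568.6571044921875, -137.69293212890625), (204.56040954589844, 200.74566650390625), 4.837076663970947)
[[ 458.2775    -46.302113]
 [ 475.20486  -246.33282 ]
 [ 679.03674  -229.08376 ]
 [ 662.1094    -29.05304 ]]
red 92 [572.88185247  79.69216301 174.04675141] [-0.54220283 -0.69197304 -0.47664388] [-30.33959005  31.05953072]
frame 1131 [[ 658.6879    -36.870327]
 [ 673.76117  -221.30946 ]
 [ 832.88885  -208.3048  ]
 [ 817.8156    -23.865662]]
post 72 [ 508.62861296 -162.07458027  144.90308158]
scene deck 1270 100.47749981001854 ((572.3729248046875, -198.71923828125), (203.12142944335938, 82.60581970214844), 4.801749229431152)
[[ 467.71124 -166.06276]
 [ 474.62604 -248.37865]
 [ 677.0346  -231.37572]
 [ 670.1198  -149.05983]]
red 116 [579.31782365  74.4232075  172.41681264] [-0.54249288 -0.68259944 -0.48965241] [-31.62678054  32.97433057]
yel [327 181  22  11 127] [378.9059352  235.25831175   6.12999865] ((397.075439453125, 229.63027954101562), 53.632347106933594) 4.718281813896397
yel [201 215  28  21 398] [ 296.7301702  -203.07930623    5.07327326] ((295.92425537109375, -197.19131469726562), 51.19343948364258) 5.152213248468229
yel [263 227  38  28 510] [ 556.32470298 -147.14445783  108.09521443] ((604.9899291992188, -166.51100158691406), 93.7804183959961) 106.61134188489285
frame 2478 [[ 401.65588 2195.3994 ]
 [ 677.03186 -230.39664]
 [1009.5563  -192.64844]
 [ 734.1803  2233.1477 ]]
post 108 [ 665.22109962 -164.84687483  146.11099856]
```

```bash
cat >> h.py <<'E'
yaw=np.radians(4.84);Rs=R.from_euler('z',yaw).as_matrix();O=np.array([674.6,-137.3,0.])
st=lambda *p:O+Rs@np.array(p,float)
s=Rs@np.array([-.4226,0,.9063]);up=Rs@np.array([.9063,0,.4226]);ys=Rs@np.array([0,1.,0])
face=st(-40,230,105)
arm_dir=lambda c:up*np.cos(c)-ys*np.sin(c)
tip=lambda c:face+64*s+70*arm_dir(c)
grip=lambda c,f,r=55:tip(c)+r*(-arm_dir(c)*np.cos(f)+s*np.sin(f))
def pose(z,y,sgn=1):
    y=sgn*y/np.linalg.norm(y);z=z/np.linalg.norm(z);return R.from_matrix(np.stack([np.cross(y,z),y,z],1))
def rows(p0,r0,p1,r1,n,g=-1):
    "n equal steps; same tool-frame numbers per row are printed if rotation is nil"
    rv=(r0.inv()*r1).as_rotvec();out=[];p=np.array(p0,float);r=r0
    for i in range(n):
        sh=r.inv().apply((p1-p0)/n)/10;t=np.degrees(rv/n)
        out.append(dict(zip(["x","y","z","ax","ay","az"],[float(v) for v in np.round(np.r_[sh,t],2)]))|{"gripper":g})
        p=p+r.apply(sh*10);r=r*R.from_rotvec(rv/n)
    return out
def cur(a):
    q=a.read_state();return np.array(q["position"]),R.from_quat(q["ee_rot"]),q
E
python3 - <<'E'
from bench import arm
from h import *
import json
p,r,q=cur(arm);print(r.as_matrix().round(2))
c=-3.85;a=arm_dir(c);h=np.cross(s,a);print("tip",tip(c),"G",grip(c,.18),"h",h)
for sg in(1,-1):
    r1=pose(-s,h,sg);print(sg,np.degrees((r.inv()*r1).as_rotvec()),r1.as_matrix().round(2).tolist())
r1=min((pose(-s,h,sg) for sg in(1,-1)),key=lambda t:(r.inv()*t).magnitude())
T=grip(c,.18)-19*s+140*s;print(T)
for x in rows(p+[0,0,120],r,T,r1,20):print(json.dumps(x))
E
```

```text
[[-0.95 -0.32 -0.  ]
 [-0.32  0.95  0.  ]
 [ 0.    0.   -1.  ]]
tip [544.22420848  36.77670076 140.53865703] G [574.2164056   74.64853008 166.82819666] h [ 0.65163021 -0.70691702  0.27495418]
1 [-30.40789065 -15.61369121 149.97969881] [[0.63, 0.65, 0.42], [0.71, -0.71, 0.04], [0.32, 0.27, -0.91]]
-1 [ 11.52318859 -22.44157731 -26.39155353] [[-0.63, -0.65, 0.42], [-0.71, 0.71, 0.04], [-0.32, -0.27, -0.91]]
[523.26414144  70.3341246  276.49049666]
{"x": -2.59, "y": 2.62, "z": 0.37, "ax": 0.58, "ay": -1.12, "az": -1.32, "gripper": -1}
{"x": -2.64, "y": 2.57, "z": 0.4, "ax": 0.58, "ay": -1.12, "az": -1.32, "gripper": -1}
{"x": -2.69, "y": 2.51, "z": 0.43, "ax": 0.58, "ay": -1.12, "az": -1.32, "gripper": -1}
{"x": -2.74, "y": 2.45, "z": 0.45, "ax": 0.58, "ay": -1.12, "az": -1.32, "gripper": -1}
{"x": -2.79, "y": 2.39, "z": 0.48, "ax": 0.58, "ay": -1.12, "az": -1.32, "gripper": -1}
{"x": -2.83, "y": 2.33, "z": 0.52, "ax": 0.58, "ay": -1.12, "az": -1.32, "gripper": -1}
{"x": -2.88, "y": 2.27, "z": 0.55, "ax": 0.58, "ay": -1.12, "az": -1.32, "gripper": -1}
{"x": -2.92, "y": 2.21, "z": 0.58, 
[... 405 characters left out ...]
{"x": -3.09, "y": 1.9, "z": 0.77, "ax": 0.58, "ay": -1.12, "az": -1.32, "gripper": -1}
{"x": -3.12, "y": 1.84, "z": 0.82, "ax": 0.58, "ay": -1.12, "az": -1.32, "gripper": -1}
{"x": -3.14, "y": 1.77, "z": 0.86, "ax": 0.58, "ay": -1.12, "az": -1.32, "gripper": -1}
{"x": -3.16, "y": 1.71, "z": 0.9, "ax": 0.58, "ay": -1.12, "az": -1.32, "gripper": -1}
{"x": -3.18, "y": 1.64, "z": 0.95, "ax": 0.58, "ay": -1.12, "az": -1.32, "gripper": -1}
{"x": -3.2, "y": 1.58, "z": 0.99, "ax": 0.58, "ay": -1.12, "az": -1.32, "gripper": -1}
{"x": -3.22, "y": 1.52, "z": 1.04, "ax": 0.58, "ay": -1.12, "az": -1.32, "gripper": -1}
{"x": -3.23, "y": 1.45, "z": 1.09, "ax": 0.58, "ay": -1.12, "az": -1.32, "gripper": -1}
```

{"fn": "send_rows", "kwargs": {"targets": [{"z": -4, "gripper": -1}, {"z": -4, "gripper": -1}, {"z": -4, "gripper": -1}, {"x": -2.6, "y": 2.6, "z": 0.4, "ax": 0.6, "ay": -1.1, "az": -1.3, "gripper": -1}, {"x": -2.6, "y": 2.6, "z": 0.4, "ax": 0.6, "ay": -1.1, "az": -1.3, "gripper": -1}]}}

```text
$.targets[0]: bad value
```

{"fn": "send_rows", "kwargs": {"targets": [{"x": -2.7, "y": 2.5, "z": 0.4, "ax": 0.6, "ay": -1.1, "az": -1.3, "gripper": -1}, {"x": -2.7, "y": 2.5, "z": 0.4, "ax": 0.6, "ay": -1.1, "az": -1.3, "gripper": -1}, {"x": -2.8, "y": 2.4, "z": 0.5, "ax": 0.6, "ay": -1.1, "az": -1.3, "gripper": -1}, {"x": -2.8, "y": 2.3, "z": 0.5, "ax": 0.6, "ay": -1.1, "az": -1.3, "gripper": -1}, {"x": -2.9, "y": 2.3, "z": 0.5, "ax": 0.6, "ay": -1.1, "az": -1.3, "gripper": -1}]}}

```text
clock: 1.32
position: [287.1, -428.8, 211.0]
ee_rot: [-0.217, 0.975, -0.018, 0.052]
contact_force: [0.4, 1.1, 1.3]
gripper_width: 85.4
grasp_force: 0.0
```

{"fn": "send_rows", "kwargs": {"targets": [{"x": -2.9, "y": 2.2, "z": 0.6, "ax": 0.6, "ay": -1.1, "az": -1.3, "gripper": -1}, {"x": -3, "y": 2.2, "z": 0.6, "ax": 0.6, "ay": -1.1, "az": -1.3, "gripper": -1}, {"x": -3, "y": 2.1, "z": 0.7, "ax": 0.6, "ay": -1.1, "az": -1.3, "gripper": -1}, {"x": -3, "y": 2, "z": 0.7, "ax": 0.6, "ay": -1.1, "az": -1.3, "gripper": -1}, {"x": -3.1, "y": 2, "z": 0.7, "ax": 0.6, "ay": -1.1, "az": -1.3, "gripper": -1}]}}

```text
clock: 1.73
position: [375.5, -266.4, 189.2]
ee_rot: [-0.271, 0.956, -0.036, 0.104]
contact_force: [0.8, 0.2, 0.1]
gripper_width: 85.3
grasp_force: 0.0
```

{"fn": "send_rows", "kwargs": {"targets": [{"x": -3.1, "y": 1.9, "z": 0.8, "ax": 0.6, "ay": -1.1, "az": -1.3, "gripper": -1}, {"x": -3.1, "y": 1.8, "z": 0.8, "ax": 0.6, "ay": -1.1, "az": -1.3, "gripper": -1}, {"x": -3.1, "y": 1.8, "z": 0.9, "ax": 0.6, "ay": -1.1, "az": -1.3, "gripper": -1}, {"x": -3.1, "y": 1.7, "z": 0.9, "ax": 0.6, "ay": -1.1, "az": -1.3, "gripper": -1}, {"x": -3.1, "y": 1.6, "z": 0.9, "ax": 0.6, "ay": -1.1, "az": -1.3, "gripper": -1}]}}

```text
clock: 2.15
position: [462.9, -106.0, 166.7]
ee_rot: [-0.324, 0.932, -0.054, 0.155]
contact_force: [-0.2, -0.8, -0.1]
gripper_width: 85.6
grasp_force: 0.0
```

Run:
```python
from bench import arm
from h import *
import json
p,r,q=cur(arm);print(q["clock"],p,q["joints"].round(2))
im,d=arm.get_image("wrist");m=arm.camera_model("wrist");cv2.imwrite("pics/w1.png",im[...,::-1])
P=cloud(d,m);M=masks(im);rr=P[(d>0)&M["red"]&(P[...,2]>90)];print(len(rr))
c=np.median(rr,0);rr=rr[np.linalg.norm(rr-c,axis=1)<70];c=rr.mean(0);u=np.linalg.svd(rr-c)[2][0];u*=-np.sign(u[2]);t=(rr-c)@u
print("red",len(rr),c,u,np.percentile(t,[1,99]),"fold",np.arcsin(-u@s))
b=u-(u@s)*s;print("crank",np.arctan2(-(b@ys),b@up))
c0=-3.85;r1=pose(-s,np.cross(s,arm_dir(c0)),-1);T=grip(c0,.18)+121*s
print(T-p,rows(p,r,T,r1,1))
```

```text
2.15 [ 462.86515272 -106.0421606   166.65836545] [ 0.15  0.05 -0.7   0.1  -0.5  -1.13]
0
  return _methods._mean(a, axis=axis, dtype=dtype,
  ret = um.true_divide(
<stdin>:7: RuntimeWarning: Mean of empty slice.
Traceback (most recent call last):
IndexError: index -1 is out of bounds for axis 0 with size 0
```

View pics/w1.png

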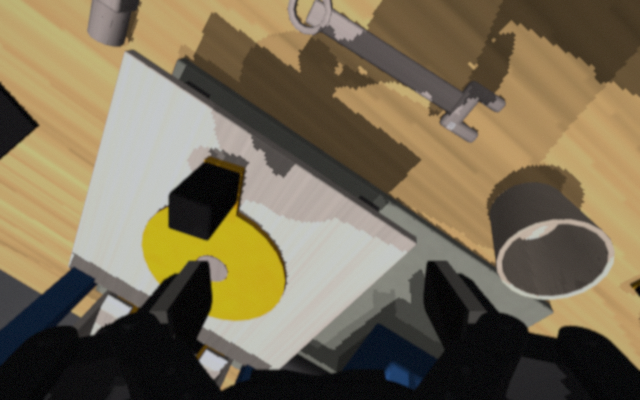

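Run:
```python
from bench import arm
from h import *
import json
p,r,q=cur(arm)
c0=-3.85;r1=pose(-s,np.cross(s,arm_dir(c0)),-1);T=grip(c0,.18)+121*s
print(T)
for x in rows(p,r,T,r1,8):print(json.dumps(x))
```

```text
[523.26414144  70.3341246  276.49049666]
{"x": -2.25, "y": 0.98, "z": -1.07, "ax": 0.32, "ay": -0.72, "az": -0.79, "gripper": -1}
{"x": -2.27, "y": 0.94, "z": -1.04, "ax": 0.32, "ay": -0.72, "az": -0.79, "gripper": -1}
{"x": -2.3, "y": 0.9, "z": -1.02, "ax": 0.32, "ay": -0.72, "az": -0.79, "gripper": -1}
{"x": -2.32, "y": 0.86, "z": -1.0, "ax": 0.32, "ay": -0.72, "az": -0.79, "gripper": -1}
{"x": -2.35, "y": 0.83, "z": -0.97, "ax": 0.32, "ay": -0.72, "az": -0.79, "gripper": -1}
{"x": -2.37, "y": 0.79, "z": -0.95, "ax": 0.32, "ay": -0.72, "az": -0.79, "gripper": -1}
{"x": -2.39, "y": 0.75, "z": -0.92, "ax": 0.32, "ay": -0.72, "az": -0.79, "gripper": -1}
{"x": -2.41, "y": 0.71, "z": -0.89, "ax": 0.32, "ay": -0.72, "az": -0.79, "gripper": -1}
```

{"fn": "send_rows", "kwargs": {"targets": [{"x": 0, "y": 0, "z": -4, "ax": 0.3, "ay": -0.7, "az": -0.8, "gripper": -1}, {"x": 0, "y": 0, "z": -4, "ax": 0.3, "ay": -0.7, "az": -0.8, "gripper": -1}, {"x": -3.1, "y": 1.2, "z": 0, "ax": 0.3, "ay": -0.7, "az": -0.8, "gripper": -1}, {"x": -3.1, "y": 1.2, "z": 0, "ax": 0.3, "ay": -0.7, "az": -0.8, "gripper": -1}, {"x": -3.1, "y": 1.1, "z": 0, "ax": 0.3, "ay": -0.7, "az": -0.8, "gripper": -1}]}}

```text
clock: 2.62
position: [480.4, -20.0, 261.4]
ee_rot: [-0.355, 0.914, -0.061, 0.186]
contact_force: [1.0, -0.0, -0.3]
gripper_width: 84.9
grasp_force: 0.0
```

{"fn": "send_rows", "kwargs": {"targets": [{"x": -3.1, "y": 1.1, "z": 0, "ax": 0.3, "ay": -0.7, "az": -0.8, "gripper": -1}, {"x": -3.1, "y": 1.1, "z": 0, "ax": 0.3, "ay": -0.7, "az": -0.8, "gripper": -1}, {"x": -3.1, "y": 1.1, "z": 0, "ax": 0.3, "ay": -0.7, "az": -0.8, "gripper": -1}, {"x": 0, "y": 0, "z": 0, "ax": 0, "ay": 0, "az": 0, "gripper": -1}]}}

```text
clock: 2.95
position: [523.7, 70.7, 281.2]
ee_rot: [-0.376, 0.901, -0.066, 0.205]
contact_force: [0.1, -0.3, 0.7]
gripper_width: 85.3
grasp_force: 0.0
```

```bash
cat > meas.py <<'E'
from bench import arm
from h import *
import sys
p,r,q=cur(arm);print(q["clock"],p,q["joints"].round(2))
im,d=arm.get_image("wrist");m=arm.camera_model("wrist");cv2.imwrite(f"pics/{sys.argv[1]}.png",im[...,::-1]);np.savez(f"pics/{sys.argv[1]}.npz",im=im,d=d,**m)
P=cloud(d,m);M=masks(im);rr=P[(d>0)&M["red"]&(P[...,2]>90)];print(len(rr))
c=np.median(rr,0);rr=rr[np.linalg.norm(rr-c,axis=1)<70];c=rr.mean(0);u=np.linalg.svd(rr-c)[2][0];u*=-np.sign(u@s);t=(rr-c)@u
print("red",len(rr),c,u,np.percentile(t,[1,99]),"fold",np.arcsin(-u@s))
b=u-(u@s)*s;print("crank",np.arctan2(-(b@ys),b@up)-2*np.pi)
E
python3 - <<'E'
import sys;sys.argv=["","w2"];exec(open("meas.py").read())
c0=-3.85;T=grip(c0,.18)+121*s
print(T-p,rows(p,r,T,pose(-s,np.cross(s,arm_dir(c0)),-1),1))
f=face;print("pred grip",grip(c0,.18), "mid of sleeve",grip(c0,.18,52))
E
```

```text
2.95 [523.68813418  70.68335705 281.15150266] [ 0.54 -0.02 -0.56  0.3  -0.66 -1.52]
2121
red 2121 [568.22380619  77.39761868 170.70519014] [-0.54603512 -0.68173891 -0.48690626] [-33.2632053   31.79200811] fold 0.18815143780934743
crank -3.8421178906310702
[-0.42399274 -0.34923245 -4.661006  ] [{'x': 0.2, 'y': 0.13, 'z': 0.4, 'ax': 0.11, 'ay': -0.15, 'az': -0.08, 'gripper': -1}]
pred grip [574.2164056   74.64853008 166.82819666] mid of sleeve [572.58046757  72.58279394 165.39422178]
```

View pics/w2.png

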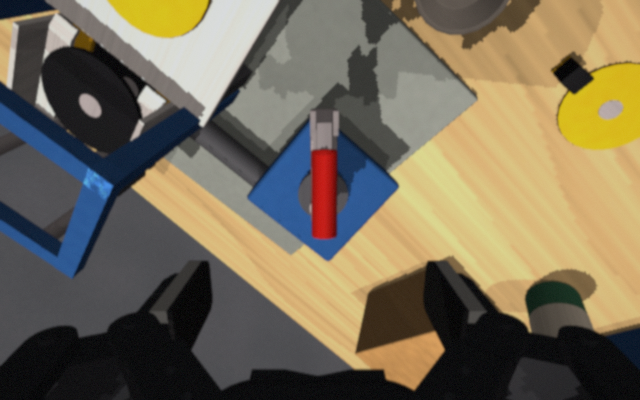

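Run:
```python
from h import *
z=np.load("pics/w2.npz");P=cloud(z["d"],z);M=masks(z["im"]);ok=z["d"]>0
q=P[ok&M["blue"]&(P[...,2]>60)&(P[...,2]<150)&(P[...,1]>20)&(P[...,0]<700)]
dd=(q-face)@s;print(len(q),np.median(dd));q=q[abs(dd-np.median(dd))<4]
uv=np.stack([(q-face)@up,(q-face)@ys],1).astype(np.float32);b=cv2.minAreaRect(uv);print("face offset up,ys",b,cv2.boxPoints(b))
for lo in(1,3): print(np.percentile(uv,[lo,100-lo],axis=0))
w=P[ok&(abs(P[...,2]-100)<7)&M["white"]&(P[...,0]<680)];l=(w-O)@Rs
print("deck station coords max y",np.percentile(l[:,1],[97,99,99.8]),"z",np.median(w[:,2]),"max x",np.percentile(l[:,0],[97,99,99.8]))
```

```text
7702 -1.76179424503229
face offset up,ys ((-0.7843475341796875, 5.818878173828125), (108.8512191772461, 108.09203338623047), 0.006052644923329353) [[-55.215668  59.859146]
 [-55.204247 -48.232887]
 [ 53.646973 -48.22139 ]
 [ 53.63555   59.870644]]
[[-54.02823502 -47.31893326]
 [ 52.33282593  58.60373337]]
[[-52.08283264 -45.83656006]
 [ 50.45453033  56.86371323]]
deck station coords max y [105.51602758 106.69413608 107.05330312] z 98.308585421061 max x [-1.68078318  3.07374129  7.49853884]
```

```bash
sed -i 's/O=np.array(.*$/O=np.array([673.6,-131.8,-1.3])/' h.py
python3 - <<'E'
from bench import arm
from h import *
p,r,q=cur(arm)
c0=-3.845;f=.185;r1=pose(-s,np.cross(s,arm_dir(c0)),-1);G=grip(c0,f);print("G",G,"tip",tip(c0))
T=G-15*s;print(T,(T-p),rows(p,r,T,r1,1))
# unfolding arc in tool frame
n=12;fs=np.linspace(f,1.6,n+1);g=[grip(c0,x) for x in fs]
print([(r1.inv().apply(b-a)/10).round(2).tolist() for a,b in zip(g,g[1:])])
E
```

```text
G [573.01923643  80.16011108 165.73542515] tip [542.99669023  42.52474659 139.14270428]
[579.33563281  80.69495473 152.14092515] [  57.27419508   11.89272643 -127.70644838] [{'x': -0.44, 'y': 0.57, 'z': 14.03, 'ax': 0.19, 'ay': -0.34, 'az': 0.09, 'gripper': -1}]
[[0.16, 0.0, -0.63], [0.23, -0.0, -0.61], [0.3, -0.0, -0.57], [0.36, 0.0, -0.54], [0.43, -0.0, -0.49], [0.48, -0.0, -0.44], [0.53, -0.0, -0.38], [0.57, -0.0, -0.31], [0.6, 0.0, -0.24], [0.63, 0.0, -0.17], [0.64, -0.0, -0.1], [0.65, -0.0, -0.02]]
```

{"fn": "send_rows", "kwargs": {"targets": [{"x": -0.4, "y": 0.6, "z": 3, "ax": 0.2, "ay": -0.3, "az": 0.1, "gripper": -1}, {"x": 0, "y": 0, "z": 3, "ax": 0, "ay": 0, "az": 0, "gripper": -1}, {"x": 0, "y": 0, "z": 3, "ax": 0, "ay": 0, "az": 0, "gripper": -1}, {"x": 0, "y": 0, "z": 3, "ax": 0, "ay": 0, "az": 0, "gripper": -1}, {"x": 0, "y": 0, "z": 2, "ax": 0, "ay": 0, "az": 0, "gripper": -1}]}}

```text
clock: 3.42
position: [578.0, 77.8, 149.2]
ee_rot: [-0.373, 0.903, -0.066, 0.204]
contact_force: [0.3, -0.8, -0.0]
gripper_width: 85.4
grasp_force: 0.0
```

{"fn": "send_rows", "kwargs": {"targets": [{"x": 0, "y": 0, "z": 0, "ax": 0, "ay": 0, "az": 0, "gripper": 0}, {"x": 0, "y": 0, "z": 0, "ax": 0, "ay": 0, "az": 0, "gripper": 0.3}, {"x": 0, "y": 0, "z": 0, "ax": 0, "ay": 0, "az": 0, "gripper": 0.3}, {"x": 0, "y": 0, "z": 0, "ax": 0, "ay": 0, "az": 0, "gripper": 0.3}]}}

```text
clock: 3.75
position: [579.1, 78.6, 154.1]
ee_rot: [-0.373, 0.902, -0.066, 0.207]
contact_force: [0.4, -0.2, -0.4]
gripper_width: 38.5
grasp_force: 0.0
```

Run:
```python
import sys;sys.argv=["","w3"];exec(open("meas.py").read())
c0=-3.845;T=grip(c0,.185)-15*s
print(rows(p,r,T,pose(-s,np.cross(s,arm_dir(c0)),-1),1),q["gripper_width"])
cl=r.inv().apply(rr-p);print("handle in tool: y range",np.percentile(cl[:,1],[2,50,98]),"z",np.percentile(cl[:,2],[2,50,98]),"x",np.percentile(cl[:,0],[2,98]))
```

```text
3.75 [579.09262115  78.60083326 154.11635379] [ 0.43  0.21 -0.74  0.63 -0.25 -1.81]
7944
red 7944 [569.49710973  78.90467013 172.2639001 ] [-0.543334   -0.68284105 -0.48838127] [-33.50001499  31.65097767] fold 0.1906306984980433
crank -3.8442873102372053
[{'x': -0.1, 'y': 0.19, 'z': 0.2, 'ax': -0.12, 'ay': 0.06, 'az': -0.24, 'gripper': -1}] 38.510582310229076
handle in tool: y range [-7.41891127  1.33031531 10.27973708] z [-27.52517411 -20.05794356 -12.08813303] x [-32.18021173  30.44128726]
```

View pics/w3.png

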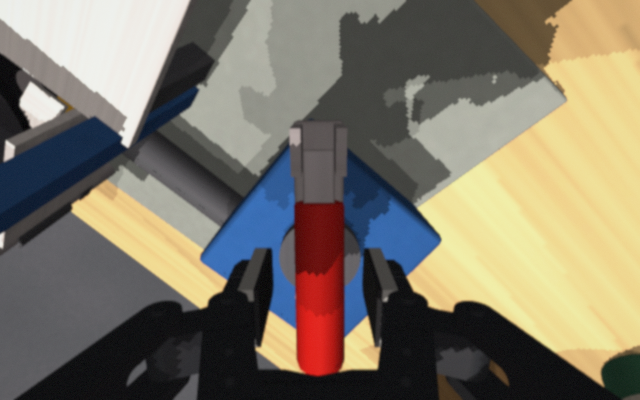

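{"fn": "send_rows", "kwargs": {"targets": [{"x": 0, "y": 0.1, "z": 0.4, "ax": 0, "ay": 0, "az": 0, "gripper": 0.3}, {"x": 0, "y": 0, "z": 0, "ax": 0, "ay": 0, "az": 0, "gripper": 1}, {"x": 0, "y": 0, "z": 0, "ax": 0, "ay": 0, "az": 0, "gripper": 1}, {"x": 0, "y": 0, "z": 0, "ax": 0, "ay": 0, "az": 0, "gripper": 1}, {"x": 0, "y": 0, "z": 0, "ax": 0, "ay": 0, "az": 0, "gripper": 1}]}}

```text
clock: 4.22
position: [580.1, 79.5, 149.4]
ee_rot: [-0.373, 0.902, -0.066, 0.206]
contact_force: [-0.5, -1.1, 3.9]
gripper_width: 17.7
grasp_force: 58.4
```

{"fn": "send_rows", "kwargs": {"targets": [{"x": 0.2, "y": 0, "z": -0.6, "ax": 0, "ay": 0, "az": 0, "gripper": 1}, {"x": 0.2, "y": 0, "z": -0.6, "ax": 0, "ay": 0, "az": 0, "gripper": 1}, {"x": 0.3, "y": 0, "z": -0.6, "ax": 0, "ay": 0, "az": 0, "gripper": 1}, {"x": 0.4, "y": 0, "z": -0.5, "ax": 0, "ay": 0, "az": 0, "gripper": 1}]}}

```text
clock: 4.55
position: [563.1, 71.2, 164.4]
ee_rot: [-0.373, 0.902, -0.066, 0.205]
contact_force: [10.4, -2.0, -11.5]
gripper_width: 18.1
grasp_force: 58.9
```

Run:
```python
import sys;sys.argv=["","w4"];exec(open("meas.py").read())
cl=r.inv().apply(rr-p);print("z",np.percentile(cl[:,2],[2,50,98]),"x",np.percentile(cl[:,0],[2,98]),q["contact_force"],q["gripper_width"],q["grasp_force"])
print(r.inv().apply(p-grip(-3.845,.69)))
```

```text
4.55 [563.12540258  71.16148649 164.41489579] [ 0.45  0.17 -0.74  0.56 -0.29 -1.74]
7449
red 7449 [554.03067182  70.91278107 184.99257807] [-0.28245024 -0.53372408 -0.79709502] [-26.9573027   30.98146661] fold 0.6241882400732759
crank -3.818065923995512
z [-38.04756376 -22.6827117   -4.89664886] x [-23.03943223  24.42927379] [ 10.39881977  -2.0024104  -11.50442909] 18.110591994454385 58.86319935321808
[ 1.33673128  0.35960395 21.60501431]
```

{"fn": "send_rows", "kwargs": {"targets": [{"x": 0.4, "y": 0, "z": -0.5, "ax": 0, "ay": 0, "az": 0, "gripper": 1}, {"x": 0.5, "y": 0, "z": -0.4, "ax": 0, "ay": 0, "az": 0, "gripper": 1}, {"x": 0.5, "y": 0, "z": -0.4, "ax": 0, "ay": 0, "az": 0, "gripper": 1}, {"x": 0.6, "y": 0, "z": -0.3, "ax": 0, "ay": 0, "az": 0, "gripper": 1}]}}

```text
clock: 4.93
position: [543.4, 56.7, 171.7]
ee_rot: [-0.373, 0.902, -0.065, 0.205]
contact_force: [13.0, 1.8, -14.3]
gripper_width: 17.4
grasp_force: 58.8
```

{"fn": "send_rows", "kwargs": {"targets": [{"x": 0.6, "y": 0, "z": -0.2, "ax": 0, "ay": 0, "az": 0, "gripper": 1}, {"x": 0.6, "y": 0, "z": -0.2, "ax": 0, "ay": 0, "az": 0, "gripper": 1}, {"x": 0.6, "y": 0, "z": -0.1, "ax": 0, "ay": 0, "az": 0, "gripper": 1}, {"x": 0, "y": 0, "z": 0, "ax": 0, "ay": 0, "az": 0, "gripper": 1}]}}

```text
clock: 5.27
position: [530.2, 44.9, 170.7]
ee_rot: [-0.374, 0.902, -0.065, 0.206]
contact_force: [10.5, 2.8, -13.3]
gripper_width: 14.9
grasp_force: 63.2
```

Run:
```python
import sys;sys.argv=["","w5"];exec(open("meas.py").read())
print(q["contact_force"],q["gripper_width"],q["grasp_force"])
for f in(1.4,1.58):print(r.inv().apply(p-grip(-3.845,f)))
```

```text
5.2667 [530.24614563  44.91835027 170.67552961] [ 0.43  0.1  -0.8   0.51 -0.29 -1.68]
4887
red 4887 [526.19861868  50.92932145 194.21880625] [ 0.20722218 -0.16238968 -0.96472201] [-24.2121004   35.62413295] fold 1.2723591958862304
crank -3.7975159922085906
[ 10.48737279   2.83747346 -13.31160076] 14.879717958103955 63.19506525993347
[ 5.5978445   1.29460903 20.33745608]
[-4.25619431  1.31611114 21.13834788]
```

View pics/w5.png

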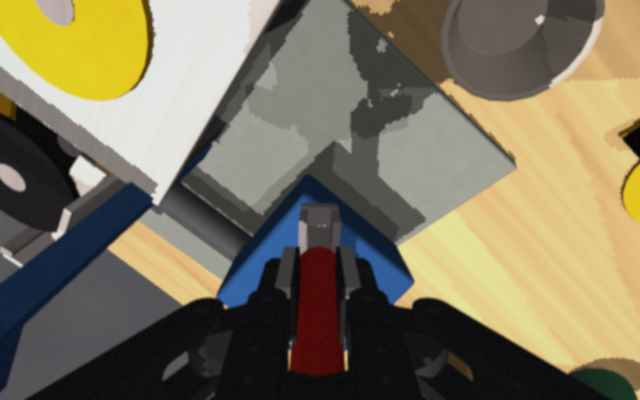

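{"fn": "send_rows", "kwargs": {"targets": [{"x": 0.5, "y": 0, "z": 0, "ax": 0, "ay": 0, "az": 0, "gripper": 1}, {"x": 0.4, "y": 0, "z": 0, "ax": 0, "ay": 0, "az": 0, "gripper": 1}, {"x": 0, "y": 0, "z": 0, "ax": 0, "ay": 0, "az": 0, "gripper": 1}, {"x": 0, "y": 0, "z": 0, "ax": 0, "ay": 0, "az": 0, "gripper": 1}]}}

```text
clock: 5.65
position: [526.3, 40.5, 169.3]
ee_rot: [-0.375, 0.901, -0.064, 0.208]
contact_force: [11.6, 7.2, -11.7]
gripper_width: 12.7
grasp_force: 51.9
```

Run:
```python
import sys;sys.argv=["","w6"];exec(open("meas.py").read())
print(q["contact_force"],r.inv().apply(q["contact_force"]),q["gripper_width"],q["grasp_force"])
cl=r.inv().apply(rr-p);print("tool-frame dir",r.inv().apply(u),"x by z:",[(z,np.percentile(cl[abs(cl[:,2]-z)<3,0],[5,50,95]).round(1)) for z in(-45,-35,-25,-15,-5,5,15) if (abs(cl[:,2]-z)<3).sum()>30])
print(r.inv().apply(p-grip(-3.845,1.58)))
```

```text
5.65 [526.34443258  40.5022997  169.34262437] [ 0.42  0.1  -0.81  0.52 -0.28 -1.68]
4026
red 4026 [522.68651663  47.38608112 194.1894368 ] [ 0.26815261 -0.11112609 -0.95694575] [-23.69224933  36.40224021] fold 1.3523475925257975
crank -3.8046576960330336
[ 11.64852094   7.1870657  -11.65502125] [-8.59823707  0.72120155 15.77122891] 12.710197655146025 51.92502737045288
tool-frame dir [0.22163509 0.00726303 0.97510263] x by z: [(-45, array([-16.8, -14.9, -13.7])), (-35, array([-16.8, -13.2, -11.5])), (-25, array([-12.3, -10.7,  -9.5])), (-15, array([-10.1,  -8.5,  -7.2])), (-5, array([-7.9, -6.3, -5.1])), (5, array([-5.8, -4.1, -2.7])), (15, array([-4.1, -2.5, -1.8]))]
[ 1.85114069  1.07710029 20.53391805]
```

{"fn": "send_rows", "kwargs": {"targets": [{"x": 0, "y": 0, "z": 0, "ax": 0, "ay": 0, "az": 0, "gripper": 0}, {"x": 0, "y": 0, "z": 0, "ax": 0, "ay": 0, "az": 0, "gripper": 0}, {"x": 0, "y": 0, "z": 0, "ax": 0, "ay": 0, "az": 0, "gripper": 0}, {"x": -1, "y": 0, "z": 0, "ax": 0, "ay": 0, "az": 0, "gripper": 0}, {"x": -0.7, "y": 0, "z": 0, "ax": 0, "ay": 0, "az": 0, "gripper": 0}]}}

```text
clock: 6.12
position: [535.5, 49.4, 175.4]
ee_rot: [-0.373, 0.902, -0.066, 0.206]
contact_force: [0.6, 0.1, -0.2]
gripper_width: 42.4
grasp_force: 0.0
```

Run:
```python
import sys;sys.argv=["","w7"];exec(open("meas.py").read())
print(r.inv().apply(q["contact_force"]),q["gripper_width"],q["grasp_force"])
cl=r.inv().apply(rr-p);print("tool-frame dir",r.inv().apply(u),"x by z:",[(z,np.percentile(cl[abs(cl[:,2]-z)<3,0],[5,50,95]).round(1),np.median(cl[abs(cl[:,2]-z)<3,1]).round(1)) for z in(-45,-35,-25,-15,-5,5,15) if (abs(cl[:,2]-z)<3).sum()>30])
print("camera in tool",r.inv().apply(m["cam_to_world"][:3,3]-p), "tip pred",r.inv().apply(tip(-3.845)-p))
```

```text
6.1167 [535.46410648  49.41400431 175.37887748] [ 0.44  0.11 -0.78  0.51 -0.31 -1.68]
7013
red 7012 [523.47580813  50.874068   203.28398929] [ 0.24588499 -0.12970118 -0.96058221] [-40.18064803  43.55595763] fold 1.3231476415416665
crank -3.8002023583780926
[-0.39250555 -0.21500768  0.47433211] 42.37976670814389 0.0
tool-frame dir [0.24325616 0.01105899 0.96989904] x by z: [(-45, array([-16.9,  -5.2,  -2.5]), np.float64(0.7)), (-35, array([-6. , -2.1, -0.4]), np.float64(1.0)), (-25, array([-3.9,  0.2,  1.9]), np.float64(1.3)), (-15, array([-1.7,  2.4,  4. ]), np.float64(1.4)), (-5, array([0.3, 4.4, 6. ]), np.float64(1.3)), (5, array([2.9, 6.7, 8.1]), np.float64(1.3)), (15, array([5.7, 8.6, 9.5]), np.float64(1.6))]
camera in tool [ 6.91117418e+01  2.30506011e-02 -1.42701143e+02] tip pred [11.68521926  0.11944654 35.78691551]
```

View pics/w7.png

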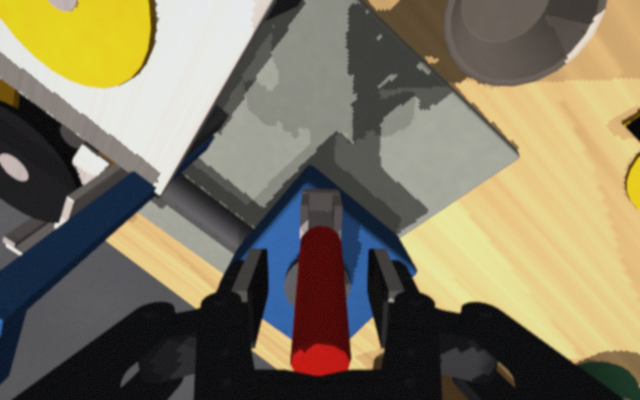

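{"fn": "send_rows", "kwargs": {"targets": [{"x": -0.8, "y": 0.1, "z": 0, "ax": 0, "ay": 0, "az": 0, "gripper": 0.3}, {"x": 0, "y": 0, "z": 0, "ax": 0, "ay": 0, "az": 0, "gripper": 1}, {"x": 0, "y": 0, "z": 0, "ax": 0, "ay": 0, "az": 0, "gripper": 1}, {"x": 0, "y": 0, "z": 0, "ax": 0, "ay": 0, "az": 0, "gripper": 1}, {"x": 0, "y": 0, "z": 0, "ax": 0, "ay": 0, "az": 0, "gripper": 1}]}}

```text
clock: 6.58
position: [540.5, 56.5, 178.1]
ee_rot: [-0.373, 0.902, -0.066, 0.207]
contact_force: [1.9, 3.9, 1.4]
gripper_width: 18.6
grasp_force: 58.4
```

{"fn": "send_rows", "kwargs": {"targets": [{"x": 0.5, "y": 0, "z": -0.1, "ax": 0, "ay": 0, "az": 0, "gripper": 1}, {"x": 0.5, "y": 0, "z": 0, "ax": 0, "ay": 0, "az": 0, "gripper": 1}, {"x": 0.4, "y": 0, "z": 0, "ax": 0, "ay": 0, "az": 0, "gripper": 1}, {"x": 0, "y": 0, "z": 0, "ax": 0, "ay": 0, "az": 0, "gripper": 1}, {"x": 0, "y": 0, "z": 0, "ax": 0, "ay": 0, "az": 0, "gripper": 1}]}}

```text
clock: 7.0
position: [533.9, 49.3, 176.9]
ee_rot: [-0.374, 0.9, -0.065, 0.212]
contact_force: [4.7, 8.0, 2.5]
gripper_width: 18.7
grasp_force: 60.4
```

```bash
cat > hm.py <<'E'
import sys;exec(open("meas.py").read())
print(r.inv().apply(q["contact_force"]),q["gripper_width"],q["grasp_force"])
cl=r.inv().apply(rr-p);print("tool-frame dir",r.inv().apply(u),"x by z:",[(z,np.percentile(cl[abs(cl[:,2]-z)<3,0],[5,50,95]).round(1),np.median(cl[abs(cl[:,2]-z)<3,1]).round(1)) for z in(-45,-35,-25,-15,-5,5,15) if (abs(cl[:,2]-z)<3).sum()>30])
E
python3 hm.py w8
```

```text
7.0 [533.9161079   49.27174029 176.90732706] [ 0.44  0.1  -0.79  0.51 -0.3  -1.69]
6234
red 6234 [515.37604722  43.62307809 203.75437445] [ 0.28282434 -0.10225439 -0.95370563] [-17.70766725  46.71688429] fold 1.369422833986368
crank -3.8217867687202403
[-9.3588021   1.94166338  0.08379101] 18.67653404450771 60.440611839294434
tool-frame dir [0.21088292 0.00625151 0.97749134] x by z: [(-45, array([-6.9,  2.4,  9.8]), np.float64(0.4)), (-35, array([ 6.3,  9.7, 11. ]), np.float64(0.6)), (-25, array([ 7.4, 10.6, 11.7]), np.float64(0.4)), (-15, array([ 8.2, 11.3, 12.5]), np.float64(0.8)), (-5, array([ 9.3, 12.1, 13.4]), np.float64(0.4)), (5, array([ 9.6, 12.9, 14. ]), np.float64(1.3)), (15, array([11. , 13.9, 14.8]), np.float64(1.3))]
```

{"fn": "send_rows", "kwargs": {"targets": [{"x": 0.3, "y": 0, "z": 0, "ax": 0, "ay": 0, "az": 0, "gripper": 1}, {"x": 0.2, "y": 0, "z": 0, "ax": 0, "ay": 0, "az": 0, "gripper": 1}, {"x": 0, "y": 0, "z": 0, "ax": 0, "ay": 0, "az": 0, "gripper": 1}, {"x": 0, "y": 0, "z": 0, "ax": 0, "ay": 0, "az": 0, "gripper": 1}]}}

```text
clock: 7.38
position: [532.1, 47.0, 176.3]
ee_rot: [-0.375, 0.9, -0.064, 0.213]
contact_force: [6.6, 9.5, 2.1]
gripper_width: 18.6
grasp_force: 60.2
```

```bash
cat >> hm.py <<'E'
f=[(z,np.percentile(cl[abs(cl[:,2]-z)<3,0],90),np.median(cl[abs(cl[:,2]-z)<3,1])) for z in range(-34,17,4) if (abs(cl[:,2]-z)<3).sum()>30]
f=np.array(f);w=r.apply([np.polyfit(f[:,0],f[:,1],1)[0],np.polyfit(f[:,0],f[:,2],1)[0],1]);w/=np.linalg.norm(w);a0=arm_dir(-3.83)
print("fold",np.arctan2(-w@s,w@a0),"sideways",w@np.cross(s,a0),"tool z vs s",r.inv().apply(-s))
E
python3 hm.py w9
```

```text
7.3833 [532.09044757  46.9926583  176.32727211] [ 0.43  0.1  -0.8   0.52 -0.29 -1.69]
5961
red 5961 [513.31223469  41.4517206  203.54322114] [ 0.30963769 -0.07871984 -0.94759046] [-16.94973097  47.05642525] fold 1.4055670913271492
crank -3.830995529461848
[-11.49411121   1.95504106   1.41167462] 18.582273963292344 60.23259937763214
tool-frame dir [0.17941365 0.00450417 0.98376341] x by z: [(-45, array([-6.1,  3.2, 10.3]), np.float64(0.7)), (-35, array([ 6.7,  9.9, 11.2]), np.float64(0.4)), (-25, array([ 7.3, 10.3, 11.4]), np.float64(0.8)), (-15, array([ 7.7, 10.8, 11.8]), np.float64(0.8)), (-5, array([ 8.2, 11.2, 12.2]), np.float64(0.9)), (5, array([ 8.4, 11.4, 12.5]), np.float64(1.3)), (15, array([ 9.4, 12.1, 12.9]), np.float64(1.8))]
fold 1.5501613737750861 sideways -0.014691908246021042 tool z vs s [0.01526477 0.00228014 0.99986611]
```

```bash
cat > crank.py <<'E'
from bench import arm
from h import *
import sys
c0,c1,n=float(sys.argv[1]),float(sys.argv[2]),int(sys.argv[3])
p,r,q=cur(arm);cs=np.linspace(c0,c1,n+1);acc=np.zeros(3)
for c in cs[1:]:
    t=r.inv().apply(tip(c)-tip(c0))/10;dl=np.round(t-acc,1);acc+=dl;print(round(c,2),dl.tolist())
E
python3 crank.py -3.83 0 24
```

```text
-3.67 [-0.1, 1.1, -0.0]
-3.51 [-0.3, 1.1, 0.0]
-3.35 [-0.4, 1.0, 0.0]
-3.19 [-0.6, 1.0, 0.0]
-3.03 [-0.8, 0.8, 0.0]
-2.87 [-0.9, 0.7, 0.0]
-2.71 [-0.9, 0.5, 0.0]
-2.55 [-1.1, 0.4, 0.1]
-2.39 [-1.1, 0.2, -0.0]
-2.23 [-1.1, 0.1, -0.0]
-2.07 [-1.1, -0.1, 0.0]
-1.92 [-1.1, -0.3, 0.0]
-1.76 [-1.0, -0.5, 0.0]
-1.6 [-0.9, -0.7, 0.1]
-1.44 [-0.8, -0.7, -0.0]
-1.28 [-0.7, -0.9, -0.0]
-1.12 [-0.5, -1.0, -0.0]
-0.96 [-0.4, -1.0, 0.0]
-0.8 [-0.2, -1.1, 0.0]
-0.64 [0.0, -1.2, 0.0]
-0.48 [0.2, -1.1, 0.0]
-0.32 [0.3, -1.0, 0.0]
-0.16 [0.5, -1.0, 0.0]
0.0 [0.7, -0.9, -0.0]
```

{"fn": "send_rows", "kwargs": {"targets": [{"x": -0.1, "y": 1.1, "z": 0, "ax": 0, "ay": 0, "az": 0, "gripper": 1}, {"x": -0.3, "y": 1.1, "z": 0, "ax": 0, "ay": 0, "az": 0, "gripper": 1}, {"x": -0.4, "y": 1.0, "z": 0, "ax": 0, "ay": 0, "az": 0, "gripper": 1}, {"x": -0.6, "y": 1.0, "z": 0, "ax": 0, "ay": 0, "az": 0, "gripper": 1}, {"x": -0.8, "y": 0.8, "z": 0, "ax": 0, "ay": 0, "az": 0, "gripper": 1}]}}

```text
clock: 7.85
position: [511.9, 95.3, 169.0]
ee_rot: [-0.373, 0.901, -0.066, 0.21]
contact_force: [10.4, -3.5, 5.0]
gripper_width: 18.6
grasp_force: 60.5
```

{"fn": "send_rows", "kwargs": {"targets": [{"x": -0.9, "y": 0.7, "z": 0, "ax": 0, "ay": 0, "az": 0, "gripper": 1}, {"x": -0.9, "y": 0.5, "z": 0, "ax": 0, "ay": 0, "az": 0, "gripper": 1}, {"x": -1.1, "y": 0.4, "z": 0, "ax": 0, "ay": 0, "az": 0, "gripper": 1}, {"x": 0, "y": 0, "z": 0, "ax": 0, "ay": 0, "az": 0, "gripper": 1}]}}

```text
clock: 8.18
position: [518.6, 125.7, 173.1]
ee_rot: [-0.373, 0.902, -0.067, 0.208]
contact_force: [-1.2, -0.8, 12.5]
gripper_width: 18.6
grasp_force: 61.5
```

```bash
cat > chk.py <<'E'
from bench import arm
from h import *
p,r,q=cur(arm);g=p-19*r.as_matrix()[:,2];v=g-face;a,b=v@up,v@ys
print(q["clock"],"crank by tool",np.arctan2(-b,a),"radius",np.hypot(a,b),"out",v@s,"force tool",r.inv().apply(q["contact_force"]).round(1),q["joints"].round(2),"tilt",r.inv().apply(-s).round(3))
E
python3 chk.py; python3 hm.py w10
```

```text
8.1833 crank by tool -2.5149027492350577 radius 67.6605861462289 out 121.08023036144941 force tool [ -2.7  -3.2 -11.9] [ 0.58  0.1  -0.85  0.74 -0.31 -2.04] tilt [0.001 0.003 1.   ]
8.1833 [518.56780206 125.6850591  173.08387069] [ 0.58  0.1  -0.85  0.74 -0.31 -2.04]
5606
red 5606 [499.39398571 119.65848004 201.3525959 ] [ 0.31995391 -0.07055806 -0.94480212] [-15.91787443  48.00963401] fold 1.4189184722096568
crank -3.8407088542747747
[ -2.71355014  -3.20582816 -11.86552634] 18.63357311059581 61.50076925754547
tool-frame dir [0.15253548 0.00350175 0.98829179] x by z: [(-45, array([-4.4,  5.2, 11.7]), np.float64(0.1)), (-35, array([ 8.3, 11.2, 12.2]), np.float64(0.1)), (-25, array([ 8.5, 11.2, 12.1]), np.float64(0.4)), (-15, array([ 8.6, 11.2, 12.1]), np.float64(0.2)), (-5, array([ 8.7, 11.1, 12.1]), np.float64(0.4)), (5, array([ 8.1, 11. , 12. ]), np.float64(0.4)), (15, array([ 8.7, 11.3, 12.1]), np.float64(0.7))]
fold 1.5734717683818344 sideways -0.007045919197059575 tool z vs s [0.00135201 0.00342055 0.99997846]
```

{"fn": "send_rows", "kwargs": {"targets": [{"x": -1.1, "y": 0.2, "z": -0.1, "ax": 0, "ay": 0, "az": 0, "gripper": 1}, {"x": -1.1, "y": 0.1, "z": 0, "ax": 0, "ay": 0, "az": 0, "gripper": 1}, {"x": -1.1, "y": -0.1, "z": 0, "ax": 0, "ay": 0, "az": 0, "gripper": 1}, {"x": -1.1, "y": -0.3, "z": 0, "ax": 0, "ay": 0, "az": 0, "gripper": 1}, {"x": -1.0, "y": -0.5, "z": 0, "ax": 0, "ay": 0, "az": 0, "gripper": 1}]}}

```text
clock: 8.65
position: [554.2, 160.1, 191.1]
ee_rot: [-0.374, 0.902, -0.065, 0.207]
contact_force: [-10.4, 7.8, 7.1]
gripper_width: 18.3
grasp_force: 61.6
```

{"fn": "send_rows", "kwargs": {"targets": [{"x": -0.9, "y": -0.7, "z": 0, "ax": 0, "ay": 0, "az": 0, "gripper": 1}, {"x": -0.8, "y": -0.7, "z": 0, "ax": 0, "ay": 0, "az": 0, "gripper": 1}, {"x": -0.7, "y": -0.9, "z": 0, "ax": 0, "ay": 0, "az": 0, "gripper": 1}, {"x": -0.5, "y": -1.0, "z": 0, "ax": 0, "ay": 0, "az": 0, "gripper": 1}, {"x": 0, "y": 0, "z": 0, "ax": 0, "ay": 0, "az": 0, "gripper": 1}]}}

```text
clock: 9.07
position: [598.0, 159.3, 211.7]
ee_rot: [-0.374, 0.901, -0.064, 0.211]
contact_force: [4.2, 9.1, 3.4]
gripper_width: 18.7
grasp_force: 60.4
```

```bash
python3 chk.py; python3 hm.py w11 | tail -1; python3 crank.py -1.12 0 7
```

```text
9.0667 crank by tool -1.0768145715252082 radius 75.30194071157726 out 121.42658591223595 force tool [-10.2   2.9  -0.9] [ 0.6   0.2  -0.54  0.47 -0.47 -1.76] tilt [0.01 0.   1.  ]
fold 1.5729745004229627 sideways -0.001649940453899766 tool z vs s [9.94445409e-03 2.53591873e-04 9.99935745e-01]
-0.96 [-0.4, -1.1, 0.0]
-0.8 [-0.2, -1.1, 0.0]
-0.64 [0.0, -1.1, 0.0]
-0.48 [0.2, -1.1, 0.0]
-0.32 [0.3, -1.1, 0.0]
-0.16 [0.5, -1.0, -0.0]
0.0 [0.6, -0.9, -0.0]
```

{"fn": "send_rows", "kwargs": {"targets": [{"x": -0.4, "y": -1.1, "z": 0, "ax": 0, "ay": 0, "az": 0, "gripper": 1}, {"x": -0.1, "y": -1.1, "z": 0, "ax": 0, "ay": 0, "az": 0, "gripper": 1}, {"x": 0.1, "y": -1.1, "z": 0, "ax": 0, "ay": 0, "az": 0, "gripper": 1}, {"x": 0.2, "y": -1.1, "z": 0, "ax": 0, "ay": 0, "az": 0, "gripper": 1}]}}

```text
clock: 9.45
position: [629.0, 130.3, 225.1]
ee_rot: [-0.375, 0.9, -0.064, 0.213]
contact_force: [9.5, 8.8, -1.1]
gripper_width: 18.7
grasp_force: 59.9
```

{"fn": "send_rows", "kwargs": {"targets": [{"x": 0.4, "y": -1.0, "z": 0, "ax": 0, "ay": 0, "az": 0, "gripper": 1}, {"x": 0.5, "y": -1.0, "z": 0, "ax": 0, "ay": 0, "az": 0, "gripper": 1}, {"x": 0.6, "y": -0.9, "z": 0, "ax": 0, "ay": 0, "az": 0, "gripper": 1}, {"x": 0, "y": 0, "z": 0, "ax": 0, "ay": 0, "az": 0, "gripper": 1}, {"x": 0, "y": 0, "z": 0, "ax": 0, "ay": 0, "az": 0, "gripper": 1}]}}

```text
clock: 9.87
position: [638.5, 95.6, 228.2]
ee_rot: [-0.373, 0.901, -0.066, 0.212]
contact_force: [15.3, -1.7, -0.4]
gripper_width: 18.5
grasp_force: 60.0
```

```bash
python3 chk.py; python3 hm.py w12 | tail -1
python3 - <<'E'
from bench import arm
from h import *
p,d=arm.get_image("scene");m=arm.camera_model("scene");P=cloud(d,m);M=masks(p);np.savez("pics/s12.npz",p=p,d=d);cv2.imwrite("pics/s12.png",cv2.resize(p[110:310,180:440,::-1],None,fx=3,fy=3,interpolation=cv2.INTER_CUBIC))
l=(P-O)@Rs;z0=np.load("pics/scene0.npz");P0=(cloud(z0["d"],m)-O)@Rs
# cassette top rim: before/after heights of bright points in cassette footprint
for Q,pp in((P0,z0["p"]),(l,p)):
    k=(Q[...,0]>5)&(Q[...,0]<115)&(abs(Q[...,1])<80)&(Q[...,2]>40)&(Q[...,2]<200)
    print(np.histogram(Q[k][:,2],bins=np.arange(90,180,5)))
E
```

```text
9.8667 crank by tool 0.007125644978203196 radius 74.32383270301105 out 121.57830112245264 force tool [ -8.3 -10.9   6.9] [ 0.46  0.23 -0.42  0.32 -0.52 -1.49] tilt [0.011 0.006 1.   ]
fold 1.5806367534505394 sideways 0.018165508732069506 tool z vs s [0.01061293 0.00562391 0.99991309]
(array([ 59,  59,  58,  85, 147, 626,  98,  99, 114, 107, 191,   6,   6,
         8,  11,   8,   9]), array([ 90,  95, 100, 105, 110, 115, 120, 125, 130, 135, 140, 145, 150,
       155, 160, 165, 170, 175]))
(array([ 56,  62,  56,  64,  54,  62,  55, 125, 656, 269, 107, 113, 108,
       133,  32,   6,  10]), array([ 90,  95, 100, 105, 110, 115, 120, 125, 130, 135, 140, 145, 150,
       155, 160, 165, 170, 175]))
```

View pics/s12.png

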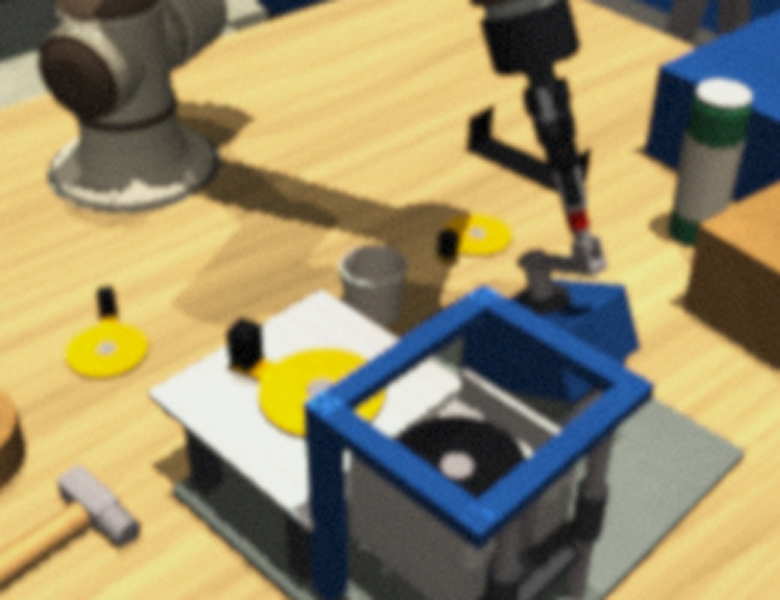

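{"fn": "send_rows", "kwargs": {"targets": [{"x": 0, "y": 0, "z": 0, "ax": 0, "ay": 0, "az": 0, "gripper": 0}, {"x": 0, "y": 0, "z": 0, "ax": 0, "ay": 0, "az": 0, "gripper": -0.3}, {"x": 0, "y": 0, "z": 0, "ax": 0, "ay": 0, "az": 0, "gripper": -0.3}, {"x": 0, "y": 0, "z": -2.5, "ax": 0, "ay": 0, "az": 0, "gripper": -0.3}, {"x": 0, "y": 0, "z": -4, "ax": 0, "ay": 0, "az": 0, "gripper": -0.3}]}}

```text
clock: 10.38
position: [603.2, 90.2, 277.2]
ee_rot: [-0.373, 0.904, -0.066, 0.199]
contact_force: [1.7, 0.8, 1.6]
gripper_width: 55.7
grasp_force: 0.0
```

{"fn": "send_rows", "kwargs": {"targets": [{"x": 0, "y": 0, "z": -4, "ax": 0, "ay": 0, "az": 0, "gripper": -0.3}, {"x": 0, "y": 0, "z": -1.5, "ax": 0, "ay": 0, "az": 0, "gripper": -0.3}, {"x": 0, "y": 0, "z": 0, "ax": 0, "ay": 0, "az": 0, "gripper": -0.3}]}}

```text
clock: 10.63
position: [582.6, 90.1, 338.1]
ee_rot: [-0.373, 0.902, -0.066, 0.209]
contact_force: [0.0, -0.8, -0.1]
gripper_width: 55.3
grasp_force: 0.0
```

Run:
```python
from bench import arm
from h import *
pz,r,q=cur(arm);print(q["clock"],pz,r.as_matrix().round(2).tolist())
for n in("top","scene"):
    p,d=arm.get_image(n);m=arm.camera_model(n);P=cloud(d,m);l=(P-O)@Rs;ok=d>0
    np.savez(f"pics/{n}13.npz",p=p,d=d)
    z0=np.load(f"pics/{n}0.npz");l0=(cloud(z0["d"],m)-O)@Rs
    dk=masks(p)["white"]&ok&(l[...,0]<-15)&(l[...,0]>-190)&(abs(l[...,1])<90)&(abs(l[...,2]-100)<8);zd=np.median(l[dk][:,2])
    for L in(l0,l):
        k=ok&(np.hypot(L[...,0]-53,L[...,1])<50)&(abs(L[...,2]-126)<16);print(n,"disc top - deck",np.median(L[k][:,2])-zd,k.sum())
    M=masks(p)["yel"] if n=="scene" else None
    hsv=cv2.cvtColor(p,cv2.COLOR_RGB2HSV).astype(int);y=ok&(hsv[...,1]>110)&(hsv[...,0]>18)&(hsv[...,0]<36)&(l[...,0]>-210)&(l[...,0]<0)&(abs(l[...,1])<110)&(l[...,2]>98)&(l[...,2]<115)
    q=l[y];print(n,"yel",len(q))
    if len(q)>50:
        print(cv2.minEnclosingCircle(q[:,:2].astype(np.float32)),q[:,:2].min(0),q[:,:2].max(0))
    b=ok&(hsv[...,2]<80)&(l[...,2]>139)&(l[...,2]<152)&(l[...,0]<-60)&(l[...,0]>-210)&(abs(l[...,1])<105);print("post top",b.sum(),l[b].mean(0) if b.any() else 0)
    rm=masks(p)["red"]&ok&(P[...,2]>90);print("red",rm.sum(),P[rm].mean(0))
    if n=="top": cv2.imwrite("pics/t13.png",cv2.resize(p[70:270,240:440,::-1],None,fx=3,fy=3,interpolation=cv2.INTER_CUBIC))
```

```text
10.6333 [582.5870083   90.07392368 338.1086418 ] [[-0.63, -0.64, 0.43], [-0.7, 0.71, 0.04], [-0.33, -0.28, -0.9]]
top disc top - deck 15.388772149983879 609
top disc top - deck 32.37074008244407 672
top yel 913
((-102.93788146972656, 2.447678327560425), 56.07370376586914) [-157.77328398  -46.13786031] [-48.07790287  56.15883826]
post top 59 [-172.04241504  -16.72121734  146.13189762]
red 29 [619.12992802  92.12582593 269.82107029]
scene disc top - deck 14.818869725513878 497
scene disc top - deck 32.2575114858558 648
scene yel 609
((-109.75029754638672, -4.908185005187988), 68.35401153564453) [-172.0482139   -51.67687667] [-45.43098044  57.65935579]
post top 64 [-164.9963942   -22.38648352  145.83088347]
red 164 [635.23487321  88.03871295 246.94988725]
```

```bash
cat > kin.py <<'E'
import numpy as np
from scipy.optimize import least_squares
from scipy.spatial.transform import Rotation as R
rx=lambda a:R.from_euler('x',a).as_matrix();ry=lambda a:R.from_euler('y',a).as_matrix();rz=lambda a:R.from_euler('z',a).as_matrix()
S=[1,1,1]
def fk(j,k):
    d1,a1,a2,a3,d4,d6=k
    F=rz(j[0])@ry(j[1]-j[2]);W=rz(j[0])@(np.array([a1,0,d1])+ry(j[1])@[0,0,a2])+F@np.array([d4,0,a3])
    T=F@rx(S[0]*j[3])@ry(-j[4])@rx(S[1]*j[5])   # tool axis = local x
    return W+T[:,0]*d6,T
E
python3 - <<'E'
from kin import *; import kin
from bench import arm
q=arm.read_state()
D=[([-.98744,.38562,.00658,-.00052,-1.194,-.2586],[199.25,-591.75,230.17],[-.1616,.98686,.0011,-.0002]),
(q["joints"],q["position"],q["ee_rot"]),
([.15,.05,-.7,.1,-.5,-1.13],[462.9,-106,166.7],[-.324,.932,-.054,.155]),
([.54,-.02,-.56,.3,-.66,-1.52],[523.7,70.7,281.2],[-.376,.901,-.066,.205]),
([.43,.21,-.74,.63,-.25,-1.81],[579.1,78.6,154.1],[-.373,.902,-.066,.207]),
([.58,.1,-.85,.74,-.31,-2.04],[518.6,125.7,173.1],[-.373,.902,-.067,.208]),
([.6,.2,-.54,.47,-.47,-1.76],[598,159.3,211.7],[-.374,.901,-.064,.211]),
([.46,.23,-.42,.32,-.52,-1.49],[638.5,95.6,228.2],[-.373,.901,-.066,.212])]
for s0 in(1,-1):
  for s1 in(1,-1):
    kin.S=[s0,s1]
    f=lambda k:np.concatenate([fk(j,k)[0]-p for j,p,_ in D])
    o=least_squares(f,[350,50,400,0,400,180]);print(s0,s1,o.x.round(1),np.abs(o.fun).max().round(1))
    print([np.degrees(np.arccos(np.clip(fk(j,o.x)[1][:,0]@R.from_quat(w).as_matrix()[:,2],-1,1))).round(1) for j,p,w in D])
    C=[fk(j,o.x)[1].T@R.from_quat(w).as_matrix() for j,p,w in D];print(np.round(C[0],2).tolist(),np.round(C[5],2).tolist())
print(repr(q["joints"].round(4)))
E
```

```text
1 1 [-584.7  603.2  -12.3  234.    51.  -727.2] 205.5
[np.float64(0.1), np.float64(20.3), np.float64(5.5), np.float64(21.1), np.float64(16.7), np.float64(23.7), np.float64(23.8), np.float64(18.0)]
[[0.0, -0.0, 1.0], [-0.87, 0.49, 0.0], [-0.49, -0.87, 0.0]] [[-0.09, 0.39, 0.92], [0.89, 0.45, -0.1], [-0.45, 0.8, -0.39]]
1 -1 [-584.7  603.2  -12.3  234.    51.  -727.2] 205.5
[np.float64(0.1), np.float64(20.3), np.float64(5.5), np.float64(21.1), np.float64(16.7), np.float64(23.7), np.float64(23.8), np.float64(18.0)]
[[0.0, -0.0, 1.0], [-1.0, 0.0, 0.0], [-0.0, -1.0, -0.0]] [[-0.09, 0.39, 0.92], [-0.16, -0.91, 0.37], [0.98, -0.11, 0.15]]
-1 1 [ 462.  -216.9  939.5  -47.7  445.5  927.9] 149.1
[np.float64(0.0), np.float64(0.0), np.float64(0.2), np.float64(0.3), np.float64(0.2), np.float64(0.2), np.float64(0.6), np.float64(0.1)]
[[0.0, 0.0, 1.0], [-0.87, 0.49, 0.0], [-0.49, -0.87, 0.0]] [[0.0, -0.0, 1.0], [0.59, -0.81, -0.0], [0.81, 0.59, -0.0]]
-1 -1 [ 462.  -216.9  939.5  -47.7  445.5  927.9] 149.1
[np.float64(0.0), np.float64(0.0), np.float64(0.2), np.float64(0.3), np.float64(0.2), np.float64(0.2), np.float64(0.6), np.float64(0.1)]
[[0.0, 0.0, 1.0], [-1.0, -0.0, 0.0], [0.0, -1.0, 0.0]] [[0.0, -0.0, 1.0], [-1.0, 0.0, 0.0], [-0.0, -1.0, -0.0]]
array([ 0.5128,  0.0561, -0.3283,  0.2471, -0.8036, -1.4374])
```

```bash
cat > kin.py <<'E'
import numpy as np
from scipy.optimize import least_squares
from scipy.spatial.transform import Rotation as R
rx=lambda a:R.from_euler('x',a).as_matrix();ry=lambda a:R.from_euler('y',a).as_matrix();rz=lambda a:R.from_euler('z',a).as_matrix()
C0=np.array([[0,0,1],[-1,0,0],[0,-1,0.]])
def fk(j,k):
    d1,a1,a2,a3,d4,d6,b=k
    F=rz(j[0])@ry(j[1]-j[2]);W=rz(j[0])@(np.array([a1,b,d1])+ry(j[1])@[0,0,a2])+F@np.array([d4,0,a3])
    T=F@rx(-j[3])@ry(-j[4])@rx(-j[5])
    return W+T[:,0]*d6,T@C0
D=[([-.98744,.38562,.00658,-.00052,-1.194,-.2586],[199.25,-591.75,230.17],[-.1616,.98686,.0011,-.0002]),
([ 0.5128,  0.0561, -0.3283,  0.2471, -0.8036, -1.4374],[582.587,90.074,338.109],[-.373,.902,-.066,.209]),
([.15,.05,-.7,.1,-.5,-1.13],[462.9,-106,166.7],[-.324,.932,-.054,.155]),
([.54,-.02,-.56,.3,-.66,-1.52],[523.7,70.7,281.2],[-.376,.901,-.066,.205]),
([.43,.21,-.74,.63,-.25,-1.81],[579.1,78.6,154.1],[-.373,.902,-.066,.207]),
([.58,.1,-.85,.74,-.31,-2.04],[518.6,125.7,173.1],[-.373,.902,-.067,.208]),
([.6,.2,-.54,.47,-.47,-1.76],[598,159.3,211.7],[-.374,.901,-.064,.211]),
([.46,.23,-.42,.32,-.52,-1.49],[638.5,95.6,228.2],[-.373,.901,-.066,.212])]
o=least_squares(lambda k:np.concatenate([fk(j,k)[0]-p for j,p,_ in D]),[350,50,400,0,400,180,-160]);K=o.x
lo=np.array([-3.14,-1.21,-1.07,-3.16,-2.99,-3.1]);hi=np.array([3.14,2.06,1.41,2.05,-.16,3.1])
def ik(p,Rm,seeds):
    best=None
    for x0 in seeds:
        q=least_squares(lambda j:np.r_[(fk(j,K)[0]-p)/100,3*R.from_matrix(fk(j,K)[1].T@Rm).as_rotvec()],np.clip(x0,lo+.01,hi-.01),bounds=(lo,hi))
        if best is None or q.cost<best.cost-1e-9: best=q
    return best.x,best.cost
E
python3 - <<'E'
from kin import *
from h import *
print(K.round(1),np.abs(o.fun).max())
def pz(tilt,yw):  # tool z leaning, yaw in station of lean direction; tool x on the back side
    y=np.radians(yw);t=np.radians(tilt);f=Rs@np.array([np.cos(y),np.sin(y),0]);z=np.sin(t)*f+np.array([0,0,-np.cos(t)]);yy=-np.cross([0,0,1],f)*-1
    return np.stack([np.cross(yy,z),yy,z],1)
sd=[[.3,.3,-.5,.3,-.4,-1.5],[.0,.3,-.5,-3.,-.4,1.5],[.3,.3,-.8,-1.5,-.4,0],[.3,.3,-.8,1.5,-.4,-3]]
for nm,pt in(("home",st(-22,0,134)),("start",st(-175,-20,134))):
  for t in(25,30,35,40,45,50):
    for yw in((0,) if nm=="home" else (0,15)):
      Rm=pz(t,yw);j,c=ik(pt+19*Rm[:,2],Rm,sd);print(nm,t,yw,j.round(2),"cost %.1e"%c)
print(pz(30,0).round(2))
E
```

```text
[  79.1   79.6  591.    57.7  304.9  320.8 -143. ] 36.4801198486542
home 25 0 [-0.    0.39 -0.58 -0.22 -0.17 -1.27] cost 3.6e-30
home 30 0 [-0.03  0.38 -0.58 -0.51 -0.16 -0.97] cost 1.9e-02
home 35 0 [-0.01  0.37 -0.74 -2.81 -0.17  1.32] cost 1.3e-25
home 40 0 [-0.02  0.38 -0.83 -2.95 -0.34  1.46] cost 3.6e-30
home 45 0 [-0.02  0.39 -0.91 -2.99 -0.52  1.52] cost 2.6e-23
home 50 0 [-0.02  0.42 -0.99 -3.02 -0.72  1.55] cost 3.8e-28
start 25 0 [-0.12  0.22 -0.85 -0.8  -0.16 -0.59] cost 1.2e-02
start 25 15 [-0.17  0.24 -0.86 -1.21 -0.22  0.1 ] cost 9.6e-22
start 30 0 [-0.1   0.21 -0.99 -2.57 -0.17  1.17] cost 2.9e-22
start 30 15 [-0.2   0.24 -0.93 -1.79 -0.27  0.71] cost 1.4e-21
start 35 0 [-0.11  0.22 -1.07 -2.79 -0.33  1.4 ] cost 3.3e-06
start 35 15 [-0.23  0.26 -0.99 -2.14 -0.38  1.09] cost 2.7e-30
start 40 0 [-0.14  0.22 -1.07 -2.73 -0.39  1.37] cost 1.4e-02
start 40 15 [-0.26  0.28 -1.06 -2.32 -0.52  1.31] cost 3.2e-22
start 45 0 [-0.18  0.22 -1.07 -2.67 -0.46  1.34] cost 5.3e-02
start 45 15 [-0.3   0.3  -1.07 -2.3  -0.62  1.33] cost 7.5e-03
start 50 0 [-0.21  0.23 -1.07 -2.62 -0.53  1.33] cost 1.2e-01
start 50 15 [-0.35  0.33 -1.07 -2.26 -0.71  1.35] cost 3.3e-02
[[-0.86 -0.08  0.5 ]
 [-0.07  1.    0.04]
 [-0.5   0.   -0.87]]
```

Run:
```python
from kin import *
import kin
def fk2(j,k):
    d1,a1,a2,a3,d4,d6,b,x0,y0,j10=k
    F=rz(j[0])@ry(j[1]-j[2]);W=rz(j[0])@(np.array([a1,b,d1])+ry(j[1])@[0,0,a2])+F@np.array([d4,0,a3])
    T=F@rx(-j[3])@ry(-j[4])@rx(-j[5])@C0
    return np.array([x0,y0,0])+W+T[:,2]*d6,T
g=lambda k:np.concatenate([fk2(j,k)[0]-p for j,p,_ in D])
o=least_squares(g,[350,50,400,0,400,180,-160,0,0,0],x_scale=100);print(o.x.round(1),np.abs(o.fun).max(),o.fun.reshape(-1,3).round(0).tolist())
g2=lambda k:g(np.r_[k[:6],0,k[6:8],0]);o=least_squares(g2,[350,50,400,0,400,180,0,0],x_scale=100);print(o.x.round(1),np.abs(o.fun).max())
```

```text
[ 266.    62.9  585.3   60.   319.8  509.7 -102.8  -56.3  -35.6    0. ] 36.20461158502653 [[-10.0, -2.0, 6.0], [-13.0, 5.0, -14.0], [23.0, 24.0, 27.0], [-9.0, 8.0, -6.0], [6.0, -15.0, -2.0], [-5.0, -36.0, -12.0], [1.0, 3.0, -2.0], [8.0, 13.0, 3.0]]
[ 598.7   36.2  510.9   82.9  326.   806.6 -118.  -128.3] 40.27780917854045
```

```bash
cat > kin2.py <<'E'
from kin import *
def fk(j,k):
    d1,a1,a2,a3,d4,d6,b,ey,ez,fy,fz=k
    F=rz(j[0])@ry(j[1]-j[2]);A=F@rx(-j[3]);B=A@ry(-j[4]);T=B@rx(-j[5])@C0
    return rz(j[0])@(np.array([a1,b,d1])+ry(j[1])@[0,0,a2])+F@np.array([d4,0,a3])+A@np.array([0,ey,ez])+B@np.array([d6,fy,fz]),T
k0=np.array([350,50,400,0,400,180,0,0,0,0,0.])
o=least_squares(lambda k:np.r_[np.concatenate([fk(j,k)[0]-p for j,p,_ in D]),.003*(k-k0)],k0,x_scale=100);K=o.x
def ik(p,Rm,seeds):
    best=None
    for x0 in seeds:
        q=least_squares(lambda j:np.r_[(fk(j,K)[0]-p)/100,3*R.from_matrix(fk(j,K)[1].T@Rm).as_rotvec()],np.clip(x0,lo+.01,hi-.01),bounds=(lo,hi))
        if best is None or q.cost<best.cost-1e-9: best=q
    return best.x,best.cost
E
python3 - <<'E'
from kin2 import *
print(K.round(1),np.abs(o.fun[:24]).max(),o.fun[:24].reshape(-1,3).round(1).tolist())
E
```

```text
[159.8 -18.9 559.2  16.4 432.2 292.2   5.4 -82.9 -11.6 -82.9   9.4] 4.4864034385345235 [[-0.5, -0.0, -0.0], [-1.0, -1.2, -1.5], [-0.6, 0.1, -1.2], [0.5, 2.1, -0.3], [0.6, -2.6, 0.1], [-1.6, -0.8, -2.0], [1.5, 4.0, 4.5], [0.1, -0.9, 0.5]]
```

```bash
cat >> h.py <<'E'
def lean(tilt,yw):
    y=np.radians(yw);t=np.radians(tilt);f=Rs@np.array([np.cos(y),np.sin(y),0]);z=np.sin(t)*f+np.array([0,0,-np.cos(t)]);yy=np.cross([0,0,1],f)
    return np.stack([np.cross(yy,z),yy,z],1)
E
python3 - <<'E'
from h import *
from kin2 import *
sd=[[.3,.3,-.5,.3,-.4,-1.5],[.0,.3,-.5,-3.,-.4,1.5],[.3,.3,-.8,-1.5,-.4,0],[-.3,.3,-.8,1.5,-.4,-3],[-.3,.3,-.8,-1.5,-1,0]]
for nm,pt in(("home",st(-22,0,134)),("start",st(-175,-16,134))):
  for t in(15,20,25,30,35,40,45):
    for yw in(-15,0,15):
      Rm=lean(t,yw);j,c=ik(pt+19*Rm[:,2],Rm,sd)
      print(nm,t,yw,j.round(2),"cost %.1e"%c)
E
```

```text
home 15 -15 [ 0.07  0.45 -0.27  0.11 -0.59 -1.9 ] cost 7.4e-24
home 15 0 [ 0.04  0.46 -0.21 -0.02 -0.64 -1.51] cost 1.0e-30
home 15 15 [ 0.    0.47 -0.15 -0.13 -0.71 -1.13] cost 3.2e-30
home 20 -15 [ 0.07  0.43 -0.37  0.2  -0.44 -1.99] cost 1.7e-25
home 20 0 [ 0.03  0.43 -0.27 -0.04 -0.52 -1.49] cost 1.2e-29
home 20 15 [-0.02  0.45 -0.18 -0.21 -0.63 -1.06] cost 3.7e-28
home 25 -15 [ 0.06  0.4  -0.51  0.41 -0.25 -2.19] cost 9.0e-31
home 25 0 [ 0.03  0.42 -0.32 -0.06 -0.4  -1.47] cost 3.7e-25
home 25 15 [-0.04  0.44 -0.19 -0.31 -0.56 -0.96] cost 7.8e-25
home 30 -15 [ 0.04  0.39 -0.56  0.51 -0.16 -2.27] cost 1.1e-02
home 30 0 [ 0.03  0.4  -0.36 -0.1  -0.28 -1.42] cost 1.6e-30
home 30 15 [-0.07  0.43 -0.2  -0.43 -0.5  -0.82] cost 1.5e-26
home 35 -15 [ 0.04  0.39 -0.49  0.23 -0.16 -1.98] cost 5.8e-02
home 35 0 [ 0.02  0.4  -0.38 -0.2  -0.19 -1.32] cost 1.6e-21
home 35 15 [-0.11  0.42 -0.19 -0.59 -0.47 -0.65] cost 1.3e-30
home 40 -15 [-0.01  0.4  -0.37 -0.25 -0.16 -1.45] cost 1.2e-01
home 40 0 [-0.02  0.4  -0.34 -0.46 -0.16 -1.04] cost 1.3e-04
home 40 15 [-0.17  0.42 -0.18 -0.78 -0.47 -0.4
[... 824 characters left out ...]
 2.8e-02
start 30 0 [-0.06  0.21 -0.6  -0.29 -0.25 -1.17] cost 7.8e-24
start 30 15 [-0.2   0.24 -0.44 -0.57 -0.5  -0.58] cost 2.7e-30
start 35 -15 [-0.07  0.2  -0.62 -0.31 -0.16 -1.34] cost 6.1e-02
start 35 0 [-0.11  0.21 -0.56 -0.51 -0.23 -0.91] cost 5.0e-29
start 35 15 [-0.27  0.24 -0.42 -0.75 -0.51 -0.37] cost 1.4e-28
start 40 -15 [-0.23  0.21 -0.52 -0.95 -0.16 -0.59] cost 5.4e-02
start 40 0 [-0.21  0.21 -0.51 -0.81 -0.26 -0.55] cost 4.8e-31
start 40 15 [-0.36  0.25 -0.41 -0.93 -0.55 -0.14] cost 3.7e-30
start 45 -15 [-0.35  0.21 -0.51 -1.37 -0.16 -0.09] cost 1.4e-02
start 45 0 [-0.35  0.21 -0.47 -1.13 -0.33 -0.14] cost 1.0e-30
start 45 15 [-0.45  0.26 -0.4  -1.11 -0.6   0.08] cost 1.7e-21
```

```bash
cat > plan.py <<'E'
from bench import arm
from h import *
from kin2 import *
import json
def plan(T,Rm,n,g=-1):
    p,r,q=cur(arm);r1=R.from_matrix(Rm);rv=(r.inv()*r1).as_rotvec();j=q["joints"];js=[]
    for i in range(1,n+1):
        j,c=ik(p+(T-p)*i/n,(r*R.from_rotvec(rv*i/n)).as_matrix(),[j]);js.append((j.round(2).tolist(),"%.0e"%c))
    for x in rows(p,r,T,r1,n,g):print([x[k] for k in("x","y","z","ax","ay","az")])
    print("total",rows(p,r,T,r1,1,g)[0]);print(*js[::max(1,n//4)],js[-1],sep="\n")
E
python3 - <<'E'
from plan import *
Rm=lean(38,15);T=st(-172,-11,130)-105*Rm[:,2];print(T)
plan(T,Rm,14)
E
```

```text
[ 442.3340042  -179.21300438  211.44112913]
[2.26, -0.49, 0.3, -0.21, -1.08, 1.93]
[2.25, -0.57, 0.26, -0.21, -1.08, 1.93]
[2.23, -0.64, 0.21, -0.21, -1.08, 1.93]
[2.21, -0.72, 0.17, -0.21, -1.08, 1.93]
[2.19, -0.79, 0.12, -0.21, -1.08, 1.93]
[2.16, -0.87, 0.08, -0.21, -1.08, 1.93]
[2.13, -0.94, 0.04, -0.21, -1.08, 1.93]
[2.1, -1.01, -0.01, -0.21, -1.08, 1.93]
[2.06, -1.08, -0.05, -0.21, -1.08, 1.93]
[2.02, -1.15, -0.09, -0.21, -1.08, 1.93]
[1.98, -1.22, -0.13, -0.21, -1.08, 1.93]
[1.94, -1.28, -0.18, -0.21, -1.08, 1.93]
[1.89, -1.35, -0.22, -0.21, -1.08, 1.93]
[1.84, -1.41, -0.26, -0.21, -1.08, 1.93]
total {'x': 31.61, 'y': -6.87, 'z': 4.23, 'ax': -2.99, 'ay': -15.12, 'az': 27.03, 'gripper': -1}
([0.48, 0.03, -0.38, 0.23, -0.75, -1.43], '1e-24')
([0.37, -0.02, -0.48, 0.13, -0.63, -1.36], '4e-29')
([0.21, -0.05, -0.53, -0.05, -0.56, -1.18], '5e-26')
([-0.0, -0.05, -0.51, -0.33, -0.57, -0.87], '6e-22')
([-0.29, -0.0, -0.46, -0.61, -0.66, -0.5], '4e-25')
([-0.39, 0.02, -0.44, -0.69, -0.71, -0.4], '3e-27')
```

{"fn": "send_rows", "kwargs": {"targets": [{"x": 2.3, "y": -0.5, "z": 0.2, "ax": -0.2, "ay": -1.1, "az": 1.9, "gripper": -1}, {"x": 2.3, "y": -0.6, "z": 0.2, "ax": -0.2, "ay": -1.1, "az": 1.9, "gripper": -1}, {"x": 2.2, "y": -0.6, "z": 0.2, "ax": -0.2, "ay": -1.1, "az": 1.9, "gripper": -1}, {"x": 2.2, "y": -0.7, "z": 0.2, "ax": -0.2, "ay": -1.1, "az": 1.9, "gripper": -1}, {"x": 2.2, "y": -0.8, "z": 0.1, "ax": -0.2, "ay": -1.1, "az": 1.9, "gripper": -1}]}}

```text
clock: 11.15
position: [530.1, -7.8, 287.3]
ee_rot: [-0.301, 0.921, -0.023, 0.247]
contact_force: [-0.2, 0.5, 0.5]
gripper_width: 85.4
grasp_force: 0.0
```

{"fn": "send_rows", "kwargs": {"targets": [{"x": 2.2, "y": -0.9, "z": 0.1, "ax": -0.2, "ay": -1.1, "az": 1.9, "gripper": -1}, {"x": 2.1, "y": -0.9, "z": 0, "ax": -0.2, "ay": -1.1, "az": 1.9, "gripper": -1}, {"x": 2.1, "y": -1.0, "z": 0, "ax": -0.2, "ay": -1.1, "az": 1.9, "gripper": -1}, {"x": 2.1, "y": -1.1, "z": 0, "ax": -0.2, "ay": -1.1, "az": 1.9, "gripper": -1}, {"x": 2.0, "y": -1.2, "z": -0.1, "ax": -0.2, "ay": -1.1, "az": 1.9, "gripper": -1}]}}

```text
clock: 11.57
position: [480.7, -103.8, 244.0]
ee_rot: [-0.227, 0.93, 0.021, 0.29]
contact_force: [0.3, -1.1, -0.9]
gripper_width: 85.3
grasp_force: 0.0
```

{"fn": "send_rows", "kwargs": {"targets": [{"x": 2.0, "y": -1.2, "z": -0.1, "ax": -0.2, "ay": -1.1, "az": 1.9, "gripper": -1}, {"x": 1.9, "y": -1.3, "z": -0.2, "ax": -0.2, "ay": -1.1, "az": 2, "gripper": -1}, {"x": 1.9, "y": -1.4, "z": -0.2, "ax": -0.2, "ay": -1, "az": 2, "gripper": -1}, {"x": 1.8, "y": -1.4, "z": -0.3, "ax": -0.2, "ay": -1, "az": 2, "gripper": -1}, {"x": 0, "y": 0, "z": 0, "ax": 0, "ay": 0, "az": 0, "gripper": -1}]}}

```text
clock: 11.98
position: [440.8, -184.1, 208.7]
ee_rot: [-0.159, 0.933, 0.056, 0.319]
contact_force: [0.7, -0.7, 0.4]
gripper_width: 85.5
grasp_force: 0.0
```

```bash
cat > disc.py <<'E'
from bench import arm
from h import *
import sys
p,r,q=cur(arm);print(q["clock"],p,q["joints"].round(2))
im,d=arm.get_image("wrist");m=arm.camera_model("wrist");cv2.imwrite(f"pics/{sys.argv[1]}.png",im[...,::-1]);np.savez(f"pics/{sys.argv[1]}.npz",im=im,d=d,**m)
P=cloud(d,m);ok=d>0;M=masks(im);l=(P-O)@Rs;Z=l[...,2]
w=l[ok&M["white"]&(abs(Z-100)<6)];print("deck z",np.median(w[:,2]),"x",np.percentile(w[:,0],[.5,99.5]),"y",np.percentile(w[:,1],[.5,99.5]))
y=ok&M["yel"]&(abs(Z-105)<8)&(l[...,0]<60);q=l[y]
# circle fit with tail removed: RANSAC-ish via hull
h=cv2.convexHull(q[:,:2].astype(np.float32))[:,0]
from scipy.optimize import least_squares
o=least_squares(lambda c:np.linalg.norm(h-c,axis=1)-55,q[:,:2].mean(0),loss="soft_l1",f_scale=1);print("disc centre st",o.x,"n",len(h),"z",np.median(q[:,2]))
g=M["black"]&ok&(Z>110)&(Z<152)&(l[...,0]>-230)&(abs(l[...,1])<100)&(l[...,0]<0);t=g&(Z>141);print("post top",t.sum(),l[t].mean(0),cv2.minAreaRect(l[t][:,:2].astype(np.float32)),np.median(l[t][:,2]))
E
python3 disc.py w14
```

```text
11.9833 [ 440.8365735  -184.06480923  208.73185144] [-0.39  0.02 -0.45 -0.69 -0.7  -0.39]
deck z 102.31807957090285 x [-205.75989449   -3.37701018] y [-94.75873198 102.88660907]
disc centre st [-92.89667614   6.46732052] n 27 z 108.28329604811763
post top 850 [-169.01235265  -15.88463999  146.91340892] ((-93.50593566894531, 2.7901535034179688), (159.74876403808594, 182.36672973632812), 88.41313171386719) 147.99887274407595
```

View pics/w14.png

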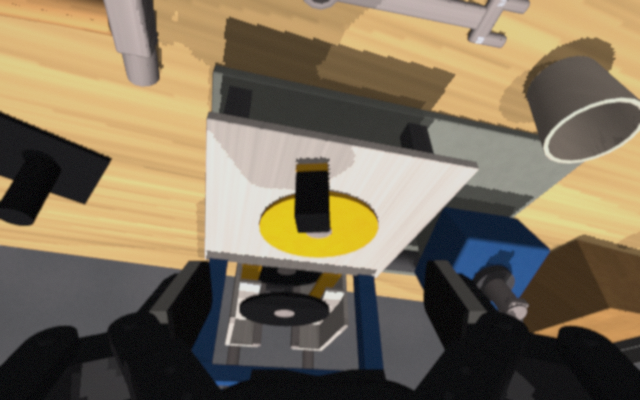

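Run:
```python
from plan import *
z=np.load("pics/w14.npz");P=cloud(z["d"],z);l=(P-O)@Rs;M=masks(z["im"])
t=(z["d"]>0)&M["black"]&(l[...,2]>112)&(l[...,2]<154)&(l[...,0]<-130)&(l[...,0]>-210)&(abs(l[...,1])<60);q=l[t]
print(len(q),cv2.minAreaRect(q[:,:2].astype(np.float32)),np.percentile(q[:,2],[2,98]))
for a,b in((112,120),(120,130),(130,140),(140,154)):
    k=(q[:,2]>a)&(q[:,2]<b);print(a,k.sum(),q[k].mean(0).round(1),np.percentile(q[k],[3,97],axis=0).round(1).tolist())
Rm=lean(38,16);T=st(-166,-15,132)+12*Rm[:,2];plan(T,Rm,4)
```

```text
1877 ((-171.0560302734375, -17.055923461914062), (23.423463821411133, 22.935285568237305), 16.793598175048828) [113.15159053 148.79404323]
112 268 [-180.6  -19.7  116. ] [[-183.8, -29.7, 112.3], [-176.9, -9.6, 119.8]]
120 363 [-180.6  -19.7  125. ] [[-184.0, -29.8, 120.3], [-177.0, -9.6, 129.7]]
130 387 [-180.5  -19.9  134.9] [[-183.7, -29.9, 130.2], [-177.0, -9.7, 139.6]]
140 859 [-174.7  -18.   146.7] [[-183.4, -29.1, 140.7], [-160.9, -6.9, 148.9]]
[-0.2, -0.04, 2.95, -0.18, -0.04, -0.28]
[-0.19, -0.05, 2.95, -0.18, -0.04, -0.28]
[-0.19, -0.06, 2.95, -0.18, -0.04, -0.28]
[-0.19, -0.07, 2.95, -0.18, -0.04, -0.28]
total {'x': -0.78, 'y': -0.17, 'z': 11.81, 'ax': -0.71, 'ay': -0.14, 'az': -1.1, 'gripper': -1}
([-0.37, 0.08, -0.44, -0.72, -0.66, -0.36], '2e-30')
([-0.35, 0.13, -0.43, -0.76, -0.62, -0.32], '8e-31')
([-0.33, 0.19, -0.42, -0.8, -0.58, -0.28], '5e-30')
([-0.32, 0.25, -0.4, -0.85, -0.55, -0.23], '7e-32')
([-0.32, 0.25, -0.4, -0.85, -0.55, -0.23], '7e-32')
```

{"fn": "send_rows", "kwargs": {"targets": [{"x": -0.1, "y": -0.1, "z": 3, "ax": -0.2, "ay": 0, "az": -0.4, "gripper": -1}, {"x": -0.1, "y": -0.1, "z": 3, "ax": -0.2, "ay": 0, "az": -0.4, "gripper": -1}, {"x": -0.1, "y": 0, "z": 3, "ax": -0.2, "ay": 0, "az": -0.4, "gripper": -1}, {"x": -0.1, "y": 0, "z": 2.5, "ax": -0.1, "ay": 0, "az": 0, "gripper": -0.4}, {"x": 0, "y": 0, "z": 0, "ax": 0, "ay": 0, "az": 0, "gripper": -0.2}]}}

```text
clock: 12.45
position: [514.0, -154.3, 119.7]
ee_rot: [-0.176, 0.93, 0.06, 0.318]
contact_force: [0.1, -0.4, 0.0]
gripper_width: 63.6
grasp_force: 0.0
```

Run:
```python
from bench import arm
from h import *
p,r,q=cur(arm);print(q["clock"],p,q["gripper_width"],q["contact_force"].round(1))
im,d=arm.get_image("wrist");m=arm.camera_model("wrist");cv2.imwrite("pics/w15.png",im[...,::-1])
l=(cloud(d,m)-O)@Rs;M=masks(im)
t=(d>0)&M["black"]&(l[...,2]>110)&(l[...,2]<154)&(l[...,0]<-130)&(l[...,0]>-210)&(abs(l[...,1]+17)<24);k=l[t]
b=cv2.minAreaRect(k[:,:2].astype(np.float32));print(len(k),b,np.percentile(k[:,2],98))
print("post(z=132) in tool",r.inv().apply(st(b[0][0],b[0][1],132)-p))
```

```text
12.45 [ 513.9758731  -154.34462757  119.70089966] 63.57793921628675 [ 0.1 -0.4  0. ]
6944 ((-169.84303283691406, -25.679182052612305), (24.73615074157715, 37.75589370727539), 19.580034255981445) 149.62849708231477
post(z=132) in tool [  3.76434337 -13.44616256 -16.83129522]
```

View pics/w15.png

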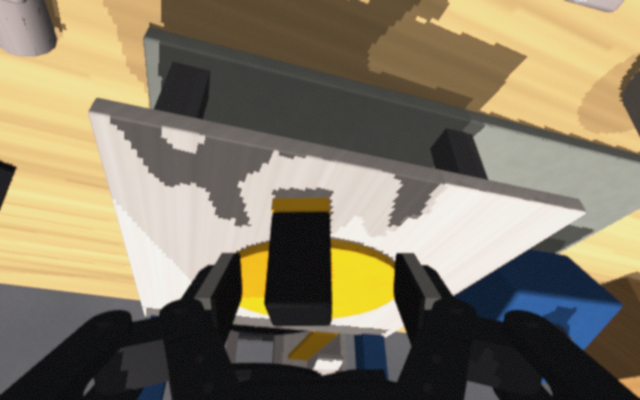

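{"fn": "send_rows", "kwargs": {"targets": [{"x": 0.3, "y": -0.6, "z": 0, "ax": 0, "ay": 0, "az": 0, "gripper": -0.2}, {"x": 0, "y": 0, "z": 0, "ax": 0, "ay": 0, "az": 0, "gripper": 0.2}, {"x": 0, "y": 0, "z": 0, "ax": 0, "ay": 0, "az": 0, "gripper": 1}, {"x": 0, "y": 0, "z": 0, "ax": 0, "ay": 0, "az": 0, "gripper": 1}, {"x": 0, "y": 0, "z": 0, "ax": 0, "ay": 0, "az": 0, "gripper": 1}]}}

```text
clock: 12.92
position: [514.0, -163.6, 124.6]
ee_rot: [-0.176, 0.928, 0.057, 0.322]
contact_force: [-2.8, -0.3, 3.3]
gripper_width: 23.1
grasp_force: 60.7
```

{"fn": "send_rows", "kwargs": {"targets": [{"x": 0, "y": 0, "z": 0, "ax": 0, "ay": 0, "az": 0, "gripper": 1}, {"x": 0, "y": 0, "z": 0, "ax": 0, "ay": 0, "az": 0, "gripper": 1}]}}

```text
clock: 13.08
position: [514.1, -163.7, 124.6]
ee_rot: [-0.176, 0.928, 0.057, 0.322]
contact_force: [-3.7, -0.5, 6.2]
gripper_width: 23.0
grasp_force: 61.0
```

```bash
sed -i 's/O=np.array(.*$/O=np.array([675.6,-129.5,0])/' h.py
python3 - <<'E'
from plan import *
p,r,q=cur(arm);Rm=r.as_matrix();print(q["clock"],q["contact_force"].round(1),q["gripper_width"],q["joints"].round(2))
z=Rm[:,2];yy=Rs.T@Rm[:,1];print("tilt",np.degrees(np.arccos(-z[2])),"tool y yaw",np.degrees(np.arctan2(-yy[0],yy[1])),"roll",yy[2],"TCP st",(p-O)@Rs)
im,d=arm.get_image("wrist");m=arm.camera_model("wrist");l=(cloud(d,m)-O)@Rs;M=masks(im)
w=l[(d>0)&M["white"]&(abs(l[...,2]-100)<7)];print("deck y",np.percentile(w[:,1],[.5,99.5]),"x",np.percentile(w[:,0],[.5,99.5]),np.median(w[:,2]))
t=(d>0)&M["black"]&(l[...,2]>141)&(l[...,2]<154)&(l[...,0]<-130)&(l[...,0]>-210)&(abs(l[...,1]+17)<20);print("post top y",np.percentile(l[t],[3,50,97],axis=0))
E
```

```text
13.0833 [-3.7 -0.5  6.2] 22.966518342630543 [-0.33  0.24 -0.41 -0.86 -0.55 -0.2 ]
tilt 38.21898382734334 tool y yaw 16.463954946509965 roll -0.007258535009034896 TCP st [-163.81917924  -20.41701494  124.57921399]
deck y [-98.16680446  99.0240356 ] x [-209.05907604  -11.98612053] 100.099770078731
post top y [[-206.42829373  -34.88169157  141.50999413]
 [-181.63668633  -18.93497092  146.03886368]
 [-164.28604004   -6.68495487  153.54196559]]
```

Run:
```python
from plan import *
plan(st(-129.2,-4.5,125.6),lean(38.2,4),8,1)
```

```text
[-0.38, 0.07, 0.28, 0.92, 0.01, 1.26]
[-0.38, 0.08, 0.28, 0.92, 0.01, 1.26]
[-0.38, 0.09, 0.28, 0.92, 0.01, 1.26]
[-0.37, 0.11, 0.28, 0.92, 0.01, 1.26]
[-0.37, 0.12, 0.28, 0.92, 0.01, 1.26]
[-0.37, 0.13, 0.27, 0.92, 0.01, 1.26]
[-0.37, 0.14, 0.27, 0.92, 0.01, 1.26]
[-0.36, 0.16, 0.27, 0.92, 0.01, 1.26]
total {'x': -3.03, 'y': 0.54, 'z': 2.25, 'ax': 7.39, 'ay': 0.06, 'az': 10.05, 'gripper': 1}
([-0.31, 0.24, -0.4, -0.84, -0.53, -0.25], '2e-29')
([-0.27, 0.24, -0.41, -0.81, -0.46, -0.35], '9e-29')
([-0.22, 0.24, -0.43, -0.78, -0.4, -0.47], '2e-25')
([-0.16, 0.24, -0.45, -0.71, -0.32, -0.61], '3e-21')
([-0.13, 0.24, -0.46, -0.67, -0.28, -0.69], '1e-18')
```

{"fn": "send_rows", "kwargs": {"targets": [{"x": -0.4, "y": 0.1, "z": 0.25, "ax": 0.9, "ay": 0, "az": 1.25, "gripper": 1}, {"x": -0.4, "y": 0.1, "z": 0.3, "ax": 0.9, "ay": 0, "az": 1.25, "gripper": 1}, {"x": -0.4, "y": 0.1, "z": 0.3, "ax": 0.9, "ay": 0, "az": 1.25, "gripper": 1}, {"x": -0.35, "y": 0.1, "z": 0.25, "ax": 0.9, "ay": 0, "az": 1.25, "gripper": 1}, {"x": -0.35, "y": 0.1, "z": 0.3, "ax": 0.95, "ay": 0, "az": 1.25, "gripper": 1}]}}

```text
clock: 13.55
position: [534.9, -151.8, 124.6]
ee_rot: [-0.111, 0.938, 0.037, 0.325]
contact_force: [-2.4, -0.2, 1.1]
gripper_width: 22.8
grasp_force: 60.2
```

{"fn": "send_rows", "kwargs": {"targets": [{"x": -0.4, "y": 0.15, "z": 0.25, "ax": 0.95, "ay": 0, "az": 1.25, "gripper": 1}, {"x": -0.35, "y": 0.15, "z": 0.3, "ax": 0.95, "ay": 0, "az": 1.25, "gripper": 1}, {"x": -0.35, "y": 0.15, "z": 0.3, "ax": 0.95, "ay": 0, "az": 1.25, "gripper": 1}, {"x": 0, "y": 0, "z": 0, "ax": 0, "ay": 0, "az": 0, "gripper": 1}]}}

```text
clock: 13.88
position: [548.1, -143.7, 124.6]
ee_rot: [-0.074, 0.942, 0.024, 0.327]
contact_force: [0.3, -0.8, 0.0]
gripper_width: 23.2
grasp_force: 59.5
```

```bash
cat > dl.py <<'E'
from plan import *
import sys
p,r,q=cur(arm);Rm=r.as_matrix();print(q["clock"],"F",q["contact_force"].round(1),q["gripper_width"],q["joints"].round(2))
z=Rm[:,2];yy=Rs.T@Rm[:,1];ps=np.degrees(np.arctan2(-yy[0],yy[1]));print("tilt",np.degrees(np.arccos(-z[2])),"yaw",ps,"roll",yy[2],"TCP st",(p-O)@Rs)
t=(p-O)@Rs;f=np.array([np.cos(np.radians(ps)),np.sin(np.radians(ps))]);print("disc by tool",t[:2]-9.6*f+75*f)
for n in("top","scene"):
    im,d=arm.get_image(n);m=arm.camera_model(n);l=(cloud(d,m)-O)@Rs;hsv=cv2.cvtColor(im,cv2.COLOR_RGB2HSV).astype(int)
    w=l[(d>0)&masks(im)["white"]&(abs(l[...,2]-100)<7)&(l[...,0]<0)&(l[...,0]>-230)&(abs(l[...,1])<120)]
    k=(d>0)&(hsv[...,1]>110)&(hsv[...,0]>18)&(hsv[...,0]<36)&(l[...,0]>-210)&(l[...,0]<120)&(abs(l[...,1])<75)&(l[...,2]>98)&(l[...,2]<116);y=l[k]
    if len(y)>30:
        h=cv2.convexHull(y[:,:2].astype(np.float32))[:,0];o=least_squares(lambda c:np.linalg.norm(h-c,axis=1)-55,y[:,:2].mean(0),loss="soft_l1",f_scale=1).x
        print(n,"disc",o,"ext",y.min(0).round(1),y.max(0).round(1),"deck x",np.percentile(w[:,0],[.5,99.5]).round(1),"y",np.percentile(w[:,1],[.5,99.5]).round(1),np.median(w[:,2]))
E
python3 dl.py
```

```text
13.8833 F [ 0.3 -0.8  0. ] 23.2318465626538 [-0.13  0.23 -0.48 -0.69 -0.27 -0.67]
tilt 38.23872016071618 yaw 4.074712472365158 roll -0.0020971285436934763 TCP st [-128.20859997   -3.37533922  124.59207297]
disc by tool [-62.9739154    1.27180272]
top disc [-63.17831545   1.33713595] ext [-118.9  -47.1   98.2] [ -8.1  55.3 115.5] deck x [-206.4  -12.7] y [-98.6 100.3] 99.43791911333759
scene disc [-65.63997948   4.38868719] ext [-139.9  -51.   100.3] [-16.3  58.  115.2] deck x [-206.   -15.4] y [-101.    97.6] 100.63731911887479
```

Run:
```python
from plan import *
plan(st(-128.2+106,-4.2,125.2),lean(38.2,4),9,1)
```

```text
[-0.93, -0.09, 0.72, 0.0, 0.0, 0.01]
[-0.93, -0.09, 0.72, 0.0, 0.0, 0.01]
[-0.93, -0.09, 0.72, 0.0, 0.0, 0.01]
[-0.93, -0.09, 0.72, 0.0, 0.0, 0.01]
[-0.93, -0.09, 0.72, 0.0, 0.0, 0.01]
[-0.93, -0.09, 0.72, 0.0, 0.0, 0.01]
[-0.93, -0.09, 0.72, 0.0, 0.0, 0.01]
[-0.93, -0.09, 0.72, 0.0, 0.0, 0.01]
[-0.93, -0.09, 0.72, 0.0, 0.0, 0.01]
total {'x': -8.35, 'y': -0.83, 'z': 6.5, 'ax': 0.03, 'ay': 0.02, 'az': 0.12, 'gripper': 1}
([-0.12, 0.26, -0.44, -0.66, -0.28, -0.71], '2e-30')
([-0.1, 0.29, -0.41, -0.62, -0.27, -0.77], '9e-31')
([-0.08, 0.32, -0.38, -0.58, -0.27, -0.82], '3e-25')
([-0.07, 0.35, -0.34, -0.54, -0.26, -0.87], '1e-31')
([-0.05, 0.38, -0.3, -0.5, -0.27, -0.92], '2e-30')
([-0.05, 0.38, -0.3, -0.5, -0.27, -0.92], '2e-30')
```

{"fn": "send_rows", "kwargs": {"targets": [{"x": -0.93, "y": -0.09, "z": 0.72, "ax": 0, "ay": 0, "az": 0, "gripper": 1}, {"x": -0.93, "y": -0.09, "z": 0.72, "ax": 0, "ay": 0, "az": 0, "gripper": 1}, {"x": -0.93, "y": -0.09, "z": 0.72, "ax": 0, "ay": 0, "az": 0, "gripper": 1}, {"x": -0.93, "y": -0.09, "z": 0.72, "ax": 0, "ay": 0, "az": 0, "gripper": 1}]}}

```text
clock: 14.32
position: [594.6, -141.0, 124.6]
ee_rot: [-0.073, 0.942, 0.025, 0.326]
contact_force: [-2.6, 0.5, 2.5]
gripper_width: 23.1
grasp_force: 59.9
```

```bash
python3 dl.py
```

```text
14.3167 F [-2.6  0.5  2.5] 23.09407896274703 [-0.09  0.29 -0.41 -0.61 -0.26 -0.78]
tilt 38.14950819916635 yaw 4.0029867190340225 roll -0.00012737453089095577 TCP st [-81.71242786  -4.65582643 124.55951397]
disc by tool [-16.47197688  -0.09035219]
top disc [-16.06731428   2.0378629 ] ext [-71.2 -50.9  98. ] [ 11.8  55.4 115.7] deck x [-188.   -11.5] y [-98.9 100. ] 99.39386333905625
scene disc [-16.48699673   5.72256663] ext [-65.8 -48.7  99.6] [-12.2  58.2 109.8] deck x [-206.1  -14. ] y [-101.4   97.8] 100.5965270927733
```

{"fn": "send_rows", "kwargs": {"targets": [{"x": -0.93, "y": -0.08, "z": 0.72, "ax": 0, "ay": 0, "az": 0, "gripper": 1}, {"x": -0.93, "y": -0.08, "z": 0.72, "ax": 0, "ay": 0, "az": 0, "gripper": 1}, {"x": -0.93, "y": -0.08, "z": 0.72, "ax": 0, "ay": 0, "az": 0, "gripper": 1}, {"x": -0.93, "y": -0.08, "z": 0.72, "ax": 0, "ay": 0, "az": 0, "gripper": 1}, {"x": -0.93, "y": -0.08, "z": 0.72, "ax": 0, "ay": 0, "az": 0, "gripper": 1}]}}

```text
clock: 14.83
position: [652.9, -135.8, 124.7]
ee_rot: [-0.073, 0.942, 0.025, 0.325]
contact_force: [-1.4, 0.4, 0.5]
gripper_width: 23.1
grasp_force: 59.7
```

```bash
python3 dl.py
```

```text
14.8333 F [-1.4  0.4  0.5] 23.095738966701383 [-0.05  0.37 -0.32 -0.51 -0.26 -0.91]
tilt 38.10987819354728 yaw 3.9928685195130384 roll 0.00028666258129232686 TCP st [-23.17681999  -4.35595161 124.72755571]
disc by tool [42.06443622  0.19800137]
top disc [44.98934046  1.88333243] ext [-11.5 -36.7  98.1] [ 12.4  33.8 113.9] deck x [-127.3   -7.7] y [-99.1 100. ] 99.50123724660833
```

{"fn": "send_rows", "kwargs": {"targets": [{"x": -0.4, "y": 0, "z": 0.3, "ax": 0, "ay": 0, "az": 0, "gripper": 1}, {"x": -0.3, "y": 0, "z": 0.25, "ax": 0, "ay": 0, "az": 0, "gripper": 1}, {"x": 0, "y": 0, "z": 0, "ax": 0, "ay": 0, "az": 0, "gripper": 1}]}}

```text
clock: 15.18
position: [662.3, -134.0, 124.7]
ee_rot: [-0.073, 0.942, 0.025, 0.326]
contact_force: [1.0, -0.2, -1.2]
gripper_width: 22.7
grasp_force: 59.6
```

{"fn": "send_rows", "kwargs": {"targets": [{"x": -0.16, "y": 0, "z": 0.12, "ax": 0, "ay": 0, "az": 0, "gripper": 1}, {"x": 0, "y": 0, "z": 0, "ax": 0, "ay": 0, "az": 0, "gripper": 1}]}}

```text
clock: 15.35
position: [662.9, -133.8, 124.7]
ee_rot: [-0.073, 0.943, 0.025, 0.325]
contact_force: [-4.7, -0.6, 1.9]
gripper_width: 22.9
grasp_force: 60.3
```

```bash
python3 dl.py
```

```text
15.35 F [-4.7 -0.6  1.9] 22.856919867630648 [-0.04  0.38 -0.31 -0.5  -0.26 -0.93]
tilt 38.055530607486155 yaw 4.034290955993423 roll 0.0002874240766664455 TCP st [-13.04458508  -3.24388642 124.6742935 ]
disc by tool [52.19336176  1.35723205]
top disc [-45.60414205  10.07285358] ext [ -2.6 -17.2  99.1] [ 12.1  30.3 112.1] deck x [-122.7   -8.5] y [-98.8  99.8] 99.9114462825244
```

{"fn": "send_rows", "kwargs": {"targets": [{"x": -0.16, "y": 0, "z": 0.12, "ax": 0, "ay": 0, "az": 0, "gripper": 1}, {"x": 0, "y": 0, "z": 0, "ax": 0, "ay": 0, "az": 0, "gripper": 1}]}}

```text
clock: 15.62
position: [663.1, -133.8, 124.6]
ee_rot: [-0.073, 0.943, 0.026, 0.324]
contact_force: [-11.9, -2.9, 8.4]
gripper_width: 23.0
grasp_force: 61.6
```

{"fn": "send_rows", "kwargs": {"targets": [{"x": 0.12, "y": 0, "z": -0.05, "ax": 0, "ay": 0, "az": 0, "gripper": 1}, {"x": 0, "y": 0, "z": 0, "ax": 0, "ay": 0, "az": 0, "gripper": 0.2}, {"x": 0, "y": 0, "z": 0, "ax": 0, "ay": 0, "az": 0, "gripper": 0.0}, {"x": 0, "y": 0, "z": 0, "ax": 0, "ay": 0, "az": 0, "gripper": -0.2}, {"x": 0, "y": 0, "z": 0, "ax": 0, "ay": 0, "az": 0, "gripper": -0.2}]}}

```text
clock: 16.03
position: [665.4, -133.4, 124.8]
ee_rot: [-0.073, 0.942, 0.025, 0.326]
contact_force: [-0.2, 0.6, -0.0]
gripper_width: 51.6
grasp_force: 0.0
```

{"fn": "send_rows", "kwargs": {"targets": [{"x": 0, "y": 0, "z": -1.5, "ax": 0, "ay": 0, "az": 0, "gripper": -0.2}, {"x": 0, "y": 0, "z": -3, "ax": 0, "ay": 0, "az": 0, "gripper": -0.2}, {"x": 0, "y": 0, "z": -4, "ax": 0, "ay": 0, "az": 0, "gripper": -0.2}, {"x": 0, "y": 0, "z": -4, "ax": 0, "ay": 0, "az": 0, "gripper": -0.2}, {"x": 0, "y": 0, "z": 0, "ax": 0, "ay": 0, "az": 0, "gripper": -0.2}]}}

```text
clock: 16.45
position: [588.4, -146.2, 230.7]
ee_rot: [-0.074, 0.94, 0.023, 0.331]
contact_force: [0.5, -0.1, -0.2]
gripper_width: 51.4
grasp_force: 0.0
```

Run:
```python
from bench import arm
from h import *
im,d=arm.get_image("wrist");m=arm.camera_model("wrist");l=(cloud(d,m)-O)@Rs;M=masks(im);cv2.imwrite("pics/w20.png",im[...,::-1])
w=l[(d>0)&M["white"]&(abs(l[...,2]-100)<7)&(l[...,0]<0)];print("deck",np.percentile(w,[.5,99.5],axis=0).round(1).tolist(),np.median(w[:,2]))
t=(d>0)&M["black"]&(l[...,2]>110)&(l[...,2]<154)&(l[...,0]<-3)&(l[...,0]>-60)&(abs(l[...,1])<40);q=l[t];print(len(q),cv2.minAreaRect(q[:,:2].astype(np.float32)),np.percentile(q[:,2],[2,98]))
y=(d>0)&M["yel"]&(l[...,0]>-60)&(l[...,2]>95)&(abs(l[...,1])<70);q=l[y];print("yel",len(q),np.percentile(q,[2,50,98],axis=0).round(1).tolist())
p,dd=arm.get_image("top");mt=arm.camera_model("top");L=(cloud(dd,mt)-O)@Rs
k=(np.hypot(L[...,0]-53,L[...,1])<48)&(abs(L[...,2]-126)<16);print("upper disc",np.median(L[k][:,2]))
```

```text
deck [[-141.6, -96.8, 95.7], [-5.4, 100.4, 99.0]] 97.27321479110611
1714 ((-21.91855239868164, -2.1030149459838867), (24.359790802001953, 23.68075180053711), 4.999967575073242) [110.9221843  143.99680914]
yel 1358 [[-33.5, -49.0, 95.1], [13.9, 18.1, 102.2], [37.2, 54.7, 103.8]]
upper disc 131.6268189488691
```

View pics/w20.png

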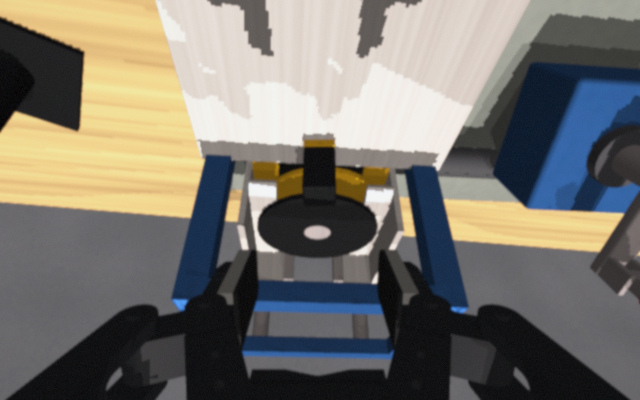

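The disc is home: its post sits at station (-22,-2), the cassette is level and the gripper is clear.

```bash
python3 -c "
from bench import arm
print(arm.job_done())"
```

```text
the job is handed in; nothing more can be done
None
```

I unfolded the handle, cranked the cassette level with the deck, slid the yellow disc home to the back stop, released it, and handed the job in at about 16.5 s of the 72 s; no verdict was returned.

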